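# Change the blank for the sample in the photometer's cell holder and clamp it

## Robot

A 6-joint arm with a two-finger parallel gripper is mounted at the origin on the work surface. World frame = base frame: x ahead of the robot, y to its left, z up, the work surface at z = 0. Lengths are in m, angles in rad, forces in N, time in s.
With the tool pointing down it reaches from about 0.35 to 0.975 m from the base axis. Payload 4.9 kg.
Tool frame: the origin (TCP) lies at the very end of the fingers, on their centre line; the grasp point (between the pads) lies 19 mm behind it (manip.hold_point_z is the distance from the TCP to the grasp point, in m); z points along the fingers, y is the direction in which the jaws open and shut (so a half turn about z gives the same grasp; the last joint's range is limited). The gripper opens to 85 mm and grips with 20 to 120 N. Pads are 22 mm wide; open, the fingers measure 114 mm over their backs; the gripper's body (76 mm by 85 mm) begins 54 mm behind the grasp point. The pads swing forward as they close: fully open they stand 13 mm farther back than shut.
Start: joints at [1.093, 0.053, 1.613, -0, 1.476, -0.119], TCP at [0.219, 0.585, 0.231] pointing down, gripper open.
Joint ranges: [-3.01, 3.01], [-1.01, 2.22], [0.06, 2.58], [-1.02, 4.17], [0.09, 2.62], [-3.14, 3.14]. Speed limits (rad/s): [2.57, 2.57, 3.14, 3.14, 3.14, 3.14].

## Interface

Orientations are given as a unit quaternion [w, x, y, z].
In Python, from plant import manip gives the robot as it stands. The module is installed in compiled form; this text tells all that it offers.
- The arm moves only by the shell command python3 -m creep 'ROWS'. ROWS is JSON, a list of rows, each a list of 7 numbers: the turn, a rotation vector about the tool's x, y, z in degrees, then the shift along the tool's x, y, z in m, then the opening, from 0 (shut) to 1 (fully open). In form: [[ax, ay, az, tx, ty, tz, jaw], ...]. A call has 1 to 20 rows; each row shifts and turns the commanded pose from where the row before left it, along the tool's axes as they then stand; what a row does not reach is not made up. A row lasts 1/12 s, in which the tool goes at most 41.7 mm and 7.16 degrees, less where a joint would pass 70% of its speed; a pose out of reach is approached as far as the arm can. A call is refused whole if a number of a shift passes 0.0417 or a number of a turn 7.16, either way. A call with a gripper value outside its range is refused whole. The fingers move at their own pace and stop on an object; the grip force is fixed at half the most. Time passes only in rows, so rows that do not move let the fingers close. It gives the time, the measured TCP pose, the force and the opening at its end, in the units of the state.
- manip.state(): the state, without advancing time (a new reading comes with each control period).
- manip.grab_frame(name): name is "scene" or "top" or "wrist"; returns the picture (420x560x3 uint8, blue, green, red); there is no depth.
- manip.get_calibration(name): a dict with "fx", "fy", "cx", "cy" (pixels), "dist" ([k1, k2, p1, p2, k3] as OpenCV has them; the pictures are not rectified), "xyz" and "attitude" of the camera in the world. Camera axes: x right, y down, z forward; pixel columns grow to the right and rows downward; lengths in m; the calibration is good to about 2 mm. A picture is of the moment at which its call begins: read the wrist's pose just before it. get_calibration takes no time and is no camera call; for the wrist camera it gives the pose at the moment of the call.
- manip.job_done(): hands the job in, once; it reports no verdict.
Trained networks look in the newest picture that a camera, given by its name, has taken for a name from the list of things; names that differ only in an ending like _2 or _b are one class to them, and where a whole thing is asked for, a point or a joint stands for the part that bears it (a point fixed in the world has none). Each returns a list of dicts, best first, with "confidence" (0 to 1); they miss things now and then, are a little off and sometimes report something else, mostly with a low value. They report only what shows in the picture. A call takes as long as a camera call.
- manip.cut_out(target, camera): "pixels" (420x560 bool, what is visible of it) and "rect" ([left, top, right, bottom] in pixels, round what is visible of it).
The state is a dict: "time": time; "joint_pos": joint angles; "joint_vel": joint speeds; "joint_efforts": joint torques, N m; "tool_pos": TCP position; "tool_rot": TCP orientation; "contact_force": force on the tool from outside, world axes, zero at the start; "ft_torque": the same for the moment, N m; "gripper_width": opening from 0.0 (shut) to 1.0 (fully open).
Only numpy, scipy, OpenCV 4.12 (cv2) and the standard library are available. Lean on these libraries where they do the work, as an engineer would, in place of code of your own. Each camera call takes 0.05 s, during which the arm holds its last target.

## Task

The blank has been read: lift the square glass cell out of the photometer's holder and stand it upright in a free spot on the grey tray, then set the square sample cell from the tray upright and fully down in the holder, its two clear faces turned to the lamp and the detector, and push the clamp lever through its quarter turn to the stop. Hold the cells by their ribbed frosted sides, never by the clear faces, set them down gently without dropping or tipping them, and leave everything else standing where it is.

Things in the scene. Friction and masses are not known exactly. Their poses are not given: they have to be found in the camera images.
- sample_mid (a point): Square glass cell, 40 x 40 x 90 mm tall, upright, about 0.17 kg; point: its centre, 45 mm up. Two clear faces look along its own +-x, two frosted ribbed faces (80 mm high) along +-y. Ivory lid; its low ridge runs along x. This is the sample: it starts on the grey tray at any yaw, the only square cell there.
- blank_mid (a point): Square glass cell, 40 x 40 x 90 mm tall, upright, about 0.17 kg; point: its centre, 45 mm up. Two clear faces look along its own +-x, two frosted ribbed faces (80 mm high) along +-y. Ivory lid; its low ridge runs along x. This is the blank: it starts loose in the photometer's holder, clear faces already to lamp and detector.
- seat (a point): Photometer's cell holder: middle of its stage, 26 mm above the bench, where the underside centre of the clamped cell belongs. The light runs along this frame's y, 49 mm above the stage, from lamp (-y) to detector (+y). On +x a fixed datum wall, face at x = +20 mm, 18 mm high. z up; yaw varies.
- entry (a point): Middle of the holder's open pocket at the height of the datum wall's top, 18 mm above the stage; same axes as the seat. With the lever open a cell centred here has about 3 mm to spare in x (datum wall; white clamp pad 16 mm high on -x, 1 mm less at the largest lever start) and 3 mm in y (rounded end lips 12 mm high).
- lamp (a point): Dark grey finned lamp module, 84 mm in x, 75 mm in y, up to 115 mm above the bench; point: middle of its top, 138 mm from the seat along -y (seat's axes). Its tube, 34 mm thick, reaches to 42 mm from the seat.
- detector (a point): Grey detector module, 70 mm in x, 72 mm in y, 102 mm high; point: middle of its top, 138 mm from the seat along +y (seat's axes). Its tube, 30 mm thick, reaches to 40 mm from the seat.
- clamp_lever (a joint): Clamp lever, rad about a vertical axis: 0 open (points along the seat's -x), 1.571 at the stop, locked (points along -y, to the lamp; counter-clockwise from above). Starts at 0 to 0.25, stays where left, needs 1.5 to 3 N at the knob. Its cam drives the pad 7 mm over the quarter turn and squares the cell against the datum wall.
- lever_knob (a point): The lever's upright grey knob, a cylinder 18 mm in diameter, from 49 to 91 mm above the bench; point on its axis at 70 mm. It moves on a circle of 70 mm radius about the pivot. The steel arm under it is 11 mm wide, top 49 mm above the bench.
- lever_pivot (a point): The lever's vertical axis, point 70 mm above the bench, 62 mm from the seat along the seat's -x; same axes as the seat. The hub is 26 mm in diameter, top 53 mm above the bench.
- tray: Grey plastic tray, fixed, 150 mm along x, 330 mm along y, rim 16 mm high and 4 mm thick; origin at the centre of its underside, floor 4 mm above it. At the start the sample and a round jar stand one near each end, with a free spot between them.
- jar_mid (a point): Round glass jar with black screw cap, 48 mm diameter, 85 mm tall, loose on the tray; a bystander. Point at mid height.
- reagent_mid (a point): Amber reagent bottle, 72 mm diameter, 185 mm tall, loose, at the back; a bystander. Point at mid height.
- wash_bottle_mid (a point): White wash bottle with a bent spout, 60 mm diameter, 175 mm tall, loose; a bystander. Point 65 mm above the bench.
- beaker_mid (a point): Empty glass beaker, 72 mm diameter, 92 mm tall, loose, on the robot's side of the detector; a bystander. Point at mid height.
- tape_mid (a point): Roll of tape lying flat, 100 mm diameter, 24 mm high, loose; a bystander. Point at its centre.
- cell_case_mid (a point): Grey closed case, 85 x 125 x 34 mm, loose; a bystander. Point at its centre.

How it is judged:
By the outcome, as a careful person would: the job done as asked, in the order asked, and still so for the second after the job is handed in, with the robot touching nothing.
It also fails if it takes over 72 s, if anything falls off the work surface, if the arm or the gripper's body presses on something with over 40 N, if the wrist force passes 120 N, or if a joint passes its speed limit or range.

## Working session

There is one attempt and no reset: what is moved stays moved. The work goes in short steps, Python scripts to look and compute and a shell command to move; the robot and the scene stay as the last step left them, time stands still between calls to the robot, and variables do not carry over. Pictures are saved under pics/ and viewed, and the job is handed in when it is done.

```bash
mkdir -p pics
cat > h.py <<'E'
import numpy as np, cv2
from plant import manip
from scipy.spatial.transform import Rotation as R
def q2R(q): return R.from_quat([q[1],q[2],q[3],q[0]]).as_matrix()
def cam(n):
    c=manip.get_calibration(n)
    K=np.array([[c['fx'],0,c['cx']],[0,c['fy'],c['cy']],[0,0,1]]); return K,np.array(c['dist']),np.array(c['xyz']),q2R(c['attitude'])
def ray(C,uv):
    K,d,p,Rm=C; n=cv2.undistortPoints(np.array([[uv]],float),K,d)[0,0]
    return p,Rm@np.array([n[0],n[1],1])
def onz(C,uv,z):
    p,v=ray(C,uv); return p+v*(z-p[2])/v[2]
def proj(C,P):
    K,d,p,Rm=C; P=np.atleast_2d(np.array(P,float)); 
    r,_=cv2.Rodrigues(Rm.T); return cv2.projectPoints(P,r,-Rm.T@p,K,d)[0][:,0]
E
python3 - <<'E'
from h import *
s=manip.state(); print(s['time'],s['tool_pos'],s['tool_rot'],s['contact_force'])
for n in ['scene','top','wrist']:
    cv2.imwrite(f'pics/{n}0.png',manip.grab_frame(n)); c=manip.get_calibration(n); print(n,c)
E
```

```text
0.0 [0.21916737 0.58463619 0.23005437] [-3.09828107e-04  1.78459127e-01  9.83946783e-01 -9.85736515e-04] [-0.06156433 -0.01079316 -0.09311114]
scene {'fx': 420.9718882893691, 'fy': 420.9718882893691, 'cx': 280.1480265391626, 'cy': 215.08234197254885, 'dist': array([0.01711292, 0.        , 0.        , 0.        , 0.        ]), 'xyz': array([1.31429894, 0.32461175, 0.92018195]), 'attitude': array([-0.20117716,  0.50434798,  0.78038307, -0.31010179])}
top {'fx': 407.5444342892889, 'fy': 407.5444342892889, 'cx': 278.04826195824626, 'cy': 208.86226165508398, 'dist': array([-0.12398387,  0.        ,  0.        ,  0.        ,  0.        ]), 'xyz': array([ 0.41750543, -0.01245653,  1.11426737]), 'attitude': array([ 0.06438833, -0.69950319,  0.70883951, -0.0639998 ])}
wrist {'fx': 292.9469126225866, 'fy': 292.9469126225866, 'cx': 278.15275153653755, 'cy': 208.8337583255073, 'dist': array([-0.00065395,  0.        ,  0.        ,  0.        ,  0.        ]), 'xyz': array([0.15252534, 0.60922096, 0.37430175]), 'attitude': array([0.11546752, 0.81378676, 0.56405218, 0.0791423 ])}
```

View pics/top0.png

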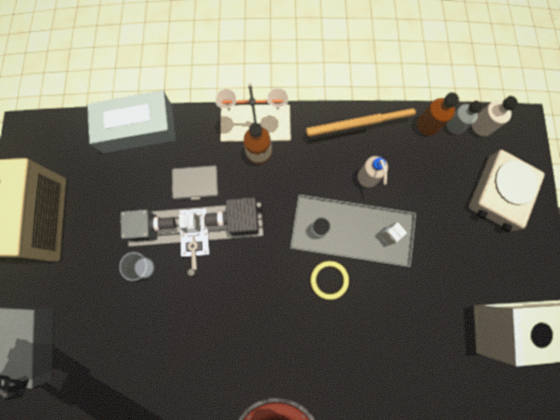

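View pics/scene0.png

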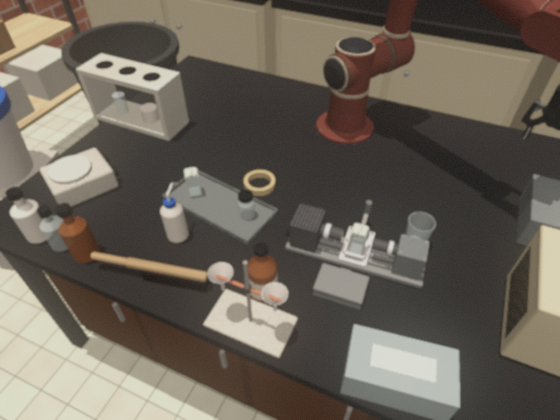

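View pics/wrist0.png

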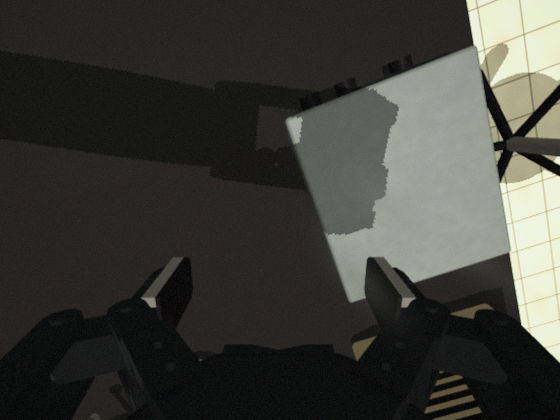

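Run:
```python
from h import *
im=cv2.imread('pics/top0.png')
a=im[180:290,110:280]; b=im[180:280,280:430]
cv2.imwrite('pics/topA.png',cv2.resize(a,None,fx=4.6,fy=4.6,interpolation=cv2.INTER_CUBIC)); cv2.imwrite('pics/topB.png',cv2.resize(b,None,fx=5,fy=5,interpolation=cv2.INTER_CUBIC))
manip.grab_frame('top');C=cam('top')
hs=dict(sample_mid=.094,blank_mid=.116,lamp=.115,detector=.102,lever_knob=.091,tray=.016,jar_mid=.089,clamp_lever=.049,reagent_mid=.185,wash_bottle_mid=.1,beaker_mid=.09,tape_mid=.024,cell_case_mid=.034)
for t,h in hs.items():
    for r in manip.cut_out(t,'top')[:2]:
        x=r['rect']; m=r['pixels']; ys,xs=np.nonzero(m); print(t,round(r['confidence'],2),x,m.sum(),xs.mean().round(1),ys.mean().round(1),onz(C,(xs.mean(),ys.mean()),h).round(3))
print(manip.state()['time'])
```

```text
sample_mid 0.86 [380.7, 221.4, 407.9, 244.3] 362 392.7 233.6 [ 0.537 -0.304  0.094]
blank_mid 0.59 [178.3, 213.0, 201.6, 231.7] 359 189.9 221.9 [0.571 0.207 0.116]
lamp 0.57 [120.4, 196.4, 263.0, 274.7] 4993 193.5 226.3 [0.56  0.198 0.115]
detector 0.73 [121.3, 195.8, 263.0, 278.6] 4954 193.4 226.2 [0.562 0.201 0.102]
lever_knob 0.69 [187.4, 240.9, 200.0, 273.8] 234 192.7 258.2 [0.482 0.203 0.091]
lever_knob 0.48 [121.8, 197.7, 265.5, 274.0] 5106 193.3 226.3 [0.563 0.203 0.091]
tray 0.73 [292.2, 194.2, 414.4, 266.7] 5962 353.0 230.4 [ 0.557 -0.217  0.016]
tray 0.51 [309.2, 215.9, 329.2, 236.0] 248 320.0 227.0 [ 0.568 -0.127  0.016]
jar_mid 0.72 [122.1, 196.3, 262.8, 275.1] 4990 193.4 226.1 [0.564 0.204 0.089]
jar_mid 0.55 [308.5, 218.2, 330.8, 233.3] 263 319.6 227.3 [ 0.557 -0.118  0.089]
clamp_lever 0.73 [185.8, 244.3, 196.9, 277.9] 186 192.7 257.6 [0.486 0.212 0.049]
clamp_lever 0.4 [122.7, 200.1, 264.9, 275.4] 4986 193.4 226.2 [0.57  0.212 0.049]
reagent_mid 0.87 [242.5, 122.6, 272.8, 165.0] 865 257.4 143.7 [0.748 0.034 0.185]
reagent_mid 0.36 [122.1, 197.4, 264.5, 278.6] 5043 193.7 226.3 [0.55  0.183 0.185]
wash_bottle_mid 0.84 [358.5, 154.6, 387.9, 187.1] 677 372.5 171.5 [ 0.699 -0.259  0.1  ]
beaker_mid 0.6 [119.4, 251.3, 155.9, 278.6] 753 135.6 266.6 [0.462 0.35  0.09 ]
tape_mid 0.67 [308.7, 259.6, 349.0, 297.8] 490 330.1 279.9 [ 0.425 -0.148  0.024]
0.85
```

View pics/topA.png

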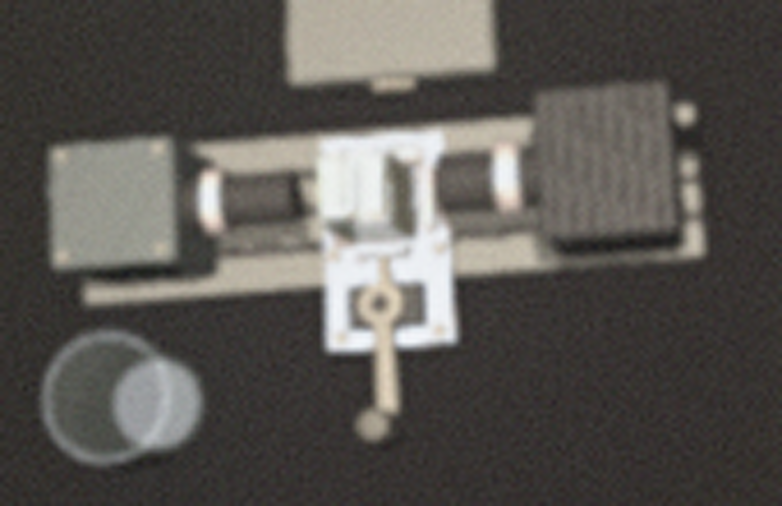

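View pics/topB.png

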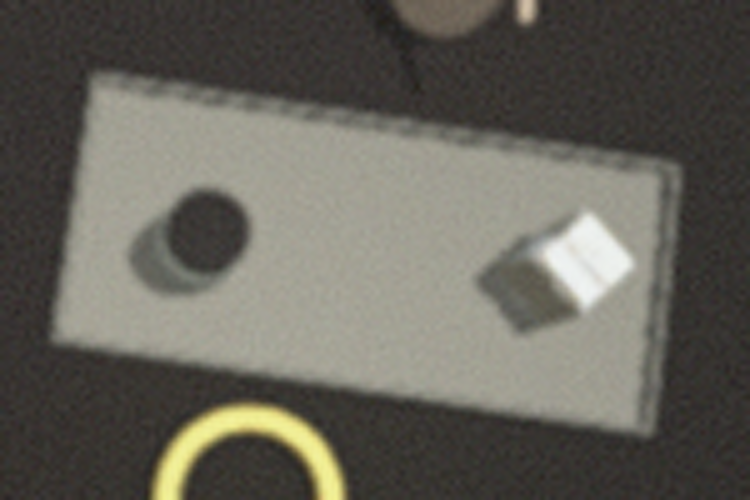

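```bash
cat >> h.py <<'E'
def plan(xyz,ydir):
    """ydir: world yaw(deg) of tool y axis (mod 180)"""
    s=manip.state(); Rm=q2R(s['tool_rot']); p=np.array(s['tool_pos'])
    cur=np.degrees(np.arctan2(Rm[1,1],Rm[0,1])); d=(ydir-cur+90)%180-90
    a=np.radians(cur+d); yy=np.array([np.cos(a),np.sin(a),0]); z=np.array([0,0,-1.]); xx=np.cross(yy,z)
    D=np.array(xyz)-p
    print('tcp',p.round(4),'yawY',cur.round(2),'z',Rm[:,2].round(4),'turn about tool z',(-d).round(2),'(alt',(-d+180*np.sign(d)).round(1),') shift x,y,z after turn',(D@xx).round(4),(D@yy).round(4),(D@z).round(4),'j',np.round(s['joint_pos'],2))
E
python3 - <<'E'
from h import *
C=cam('top')
f=lambda L,h:np.array([onz(C,(110+u/4.6,180+v/4.6),h) for u,v in L])
d=f([(48,147),(175,138),(180,265),(55,270)],.102); l=f([(537,92),(668,83),(675,233),(545,243)],.115)
print(d.round(3),l.round(3))
dm,lm=d.mean(0),l.mean(0); v=dm-lm; print(dm,lm,np.linalg.norm(v[:2]),(dm+lm)/2,np.degrees(np.arctan2(-v[0],v[1])))
k=cam('wrist'); s=manip.state(); Rt=q2R(s['tool_rot']); print('cam in tool',Rt.T@(k[2]-s['tool_pos']),(Rt.T@k[3]).round(3))
plan([.5,.2,.3],0)
E
```

```text
[[0.601 0.393 0.102]
 [0.605 0.32  0.102]
 [0.534 0.314 0.102]
 [0.532 0.385 0.102]] [[0.626 0.115 0.115]
 [0.63  0.044 0.115]
 [0.547 0.04  0.115]
 [0.543 0.11  0.115]]
[0.56799593 0.35262982 0.102     ] [0.58623217 0.07737488 0.115     ] 0.27585836744649767 [0.57711405 0.21500235 0.1085    ] 3.7904302567967005
cam in tool [ 0.07107362 -0.00075081 -0.14395829] [[-0.    -0.961 -0.277]
 [ 1.    -0.     0.   ]
 [-0.    -0.277  0.961]]
tcp [0.2195 0.5852 0.2313] yawY 69.44 z [ 0.  0. -1.] turn about tool z 69.44 (alt -110.6 ) shift x,y,z after turn -0.3852 0.2805 -0.0687 j [ 1.09  0.05  1.61 -0.    1.48 -0.12]
```

Run:
```python
from h import *
plan([.56,.245,.32],3.8)
```

```text
tcp [0.2195 0.5852 0.2313] yawY 69.44 z [ 0.  0. -1.] turn about tool z 65.64 (alt -114.4 ) shift x,y,z after turn -0.362 0.3173 -0.0887 j [ 1.09  0.05  1.61 -0.    1.48 -0.12]
```

```bash
python3 -m creep '[[0,0,6.56,0,0,-0.009,1],[0,0,6.56,0,0,-0.009,1],[0,0,6.56,0,0,-0.009,1],[0,0,6.56,0,0,-0.009,1],[0,0,6.56,0,0,-0.009,1],[0,0,6.56,0,0,-0.009,1],[0,0,6.56,0,0,-0.009,1],[0,0,6.56,0,0,-0.009,1],[0,0,6.56,0,0,-0.009,1],[0,0,6.56,0,0,-0.008,1]]'; python3 -m creep '[[0,0,0,-0.0278,0.0244,0,1],[0,0,0,-0.0278,0.0244,0,1],[0,0,0,-0.0278,0.0244,0,1],[0,0,0,-0.0278,0.0244,0,1],[0,0,0,-0.0278,0.0244,0,1],[0,0,0,-0.0278,0.0244,0,1],[0,0,0,-0.0278,0.0244,0,1],[0,0,0,-0.0278,0.0244,0,1],[0,0,0,-0.0278,0.0244,0,1],[0,0,0,-0.0278,0.0244,0,1],[0,0,0,-0.0278,0.0244,0,1],[0,0,0,-0.0278,0.0244,0,1],[0,0,0,-0.0278,0.0244,0,1],[0,0,0,0,0,0,1],[0,0,0,0,0,0,1]]'
python3 - <<'E'
from h import *
C=cam('wrist');np.savez('w1.npz',K=C[0],d=C[1],p=C[2],R=C[3])
cv2.imwrite('pics/w1.png',manip.grab_frame('wrist'))
plan([.56,.245,.32],3.8)
for t in ['blank_mid','lever_knob','clamp_lever']:
    for r in manip.cut_out(t,'wrist')[:2]: print(t,r['confidence'],r['rect'])
E
```

```text
time: 1.68
tool_pos: [0.2195, 0.5852, 0.321]
tool_rot: [-0.0, 0.685, 0.728, 0.0]
contact_force: [0.3, -0.0, -0.2]
gripper_width: 1.003
time: 2.93
tool_pos: [0.5611, 0.2444, 0.3199]
tool_rot: [-0.0, 0.684, 0.729, -0.0]
contact_force: [-0.9, 0.2, -0.7]
gripper_width: 1.0
tcp [0.5603 0.2455 0.32  ] yawY 3.77 z [-7.e-04  3.e-04 -1.e+00] turn about tool z -0.03 (alt 180.0 ) shift x,y,z after turn -0.0004 -0.0004 0.0 j [ 0.29 -0.02  1.54  0.    1.62  0.23]
blank_mid 0.82 [275.8, 179.4, 306.9, 219.8]
blank_mid 0.63 [240.3, 325.1, 322.2, 348.6]
lever_knob 0.54 [274.6, 178.7, 307.1, 219.3]
clamp_lever 0.59 [184.6, 189.0, 258.8, 209.4]
clamp_lever 0.38 [236.7, 324.8, 319.9, 348.5]
```

View pics/w1.png

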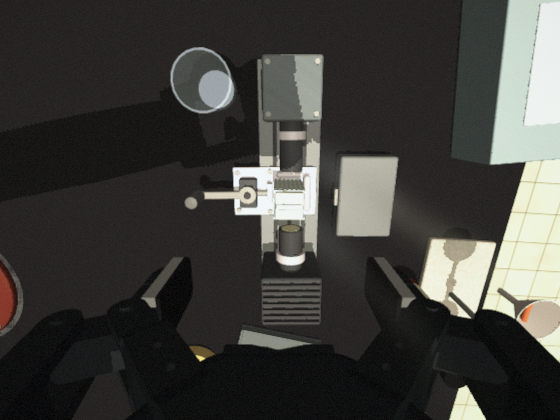

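Run:
```python
from h import *
im=cv2.imread('pics/w1.png')
cv2.imwrite('pics/w1c.png',cv2.resize(im[150:240,170:330],None,fx=5,fy=5,interpolation=cv2.INTER_CUBIC))
cv2.imwrite('pics/w1d.png',cv2.resize(im[40:340,230:350],None,fx=2,fy=2,interpolation=cv2.INTER_CUBIC))
```

```text
(no output)
```

View pics/w1c.png

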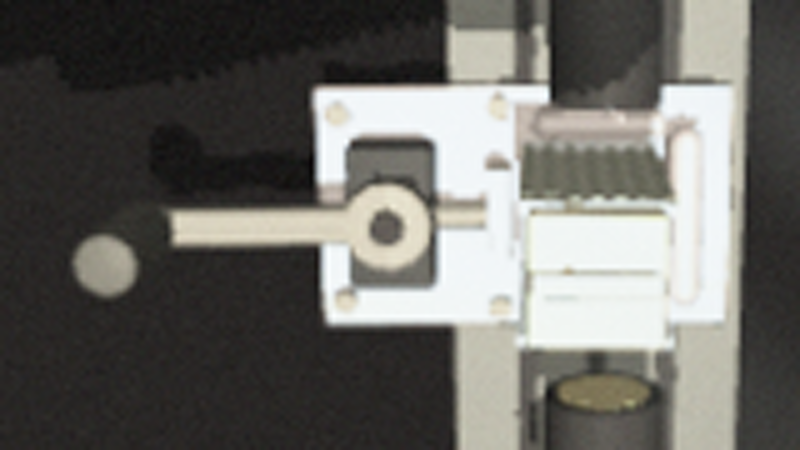

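View pics/w1d.png

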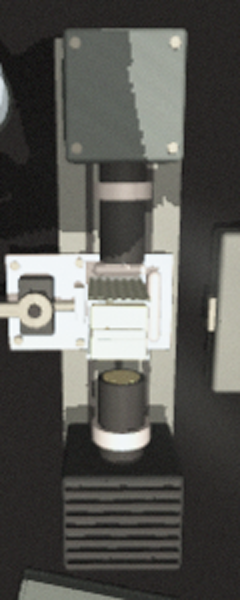

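```bash
python3 -m creep '[[0,0,0,-0.007,0,0.03,1],[0,0,0,-0.007,0,0.03,1],[0,0,0,-0.007,0,0.03,1],[0,0,0,-0.007,0,0.03,1],[0,0,0,0,0,0,1],[0,0,0,0,0,0,1]]'
python3 - <<'E'
from h import *
C=cam('wrist');np.savez('w2.npz',K=C[0],d=C[1],p=C[2],R=C[3])
im=manip.grab_frame('wrist');cv2.imwrite('pics/w2.png',im)
cv2.imwrite('pics/w2c.png',cv2.resize(im[120:270,120:360],None,fx=3.3,fy=3.3,interpolation=cv2.INTER_CUBIC))
E
```

```text
time: 3.63
tool_pos: [0.5603, 0.2185, 0.1987]
tool_rot: [-0.001, 0.683, 0.731, -0.002]
contact_force: [-0.9, -0.4, -0.1]
gripper_width: 1.0
```

View pics/w2.png

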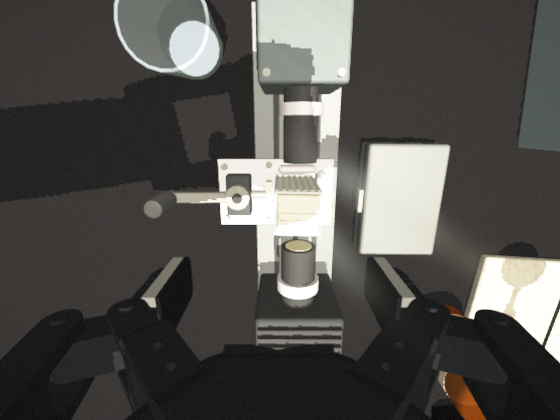

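View pics/w2c.png

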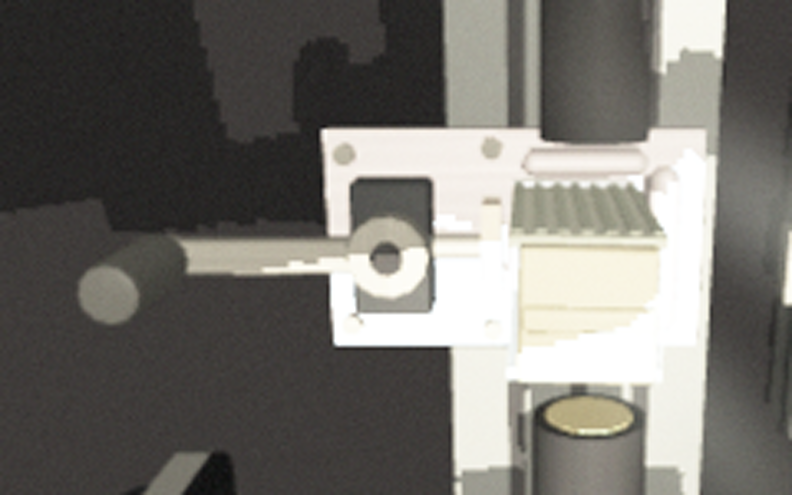

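Run:
```python
from h import *
im=manip.grab_frame('scene');cv2.imwrite('pics/s2.png',im)
cv2.imwrite('pics/s2c.png',cv2.resize(im[195:285,280:440],None,fx=5,fy=5,interpolation=cv2.INTER_CUBIC))
cv2.imwrite('pics/s2d.png',cv2.resize(im[150:250,150:290],None,fx=5,fy=5,interpolation=cv2.INTER_CUBIC))
```

```text
(no output)
```

View pics/s2c.png

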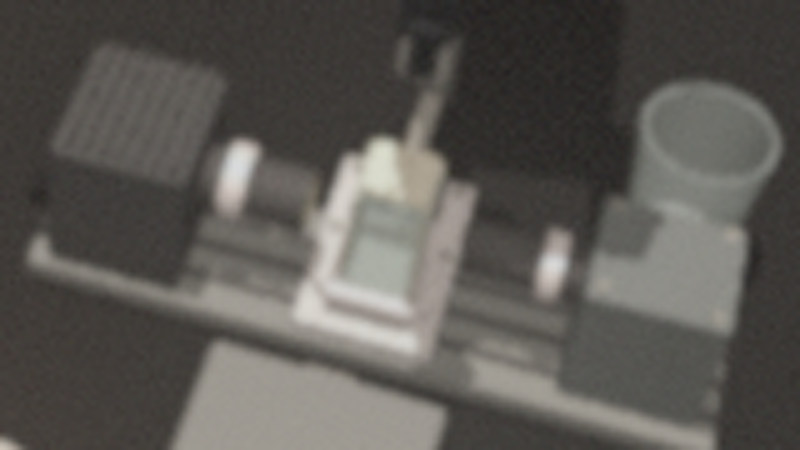

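View pics/s2d.png

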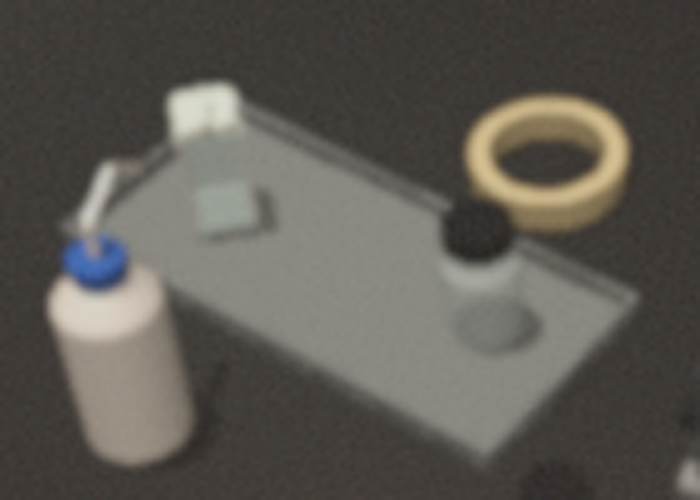

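```bash
cat >> h.py <<'E'
def seatM(x,y,yawdeg):
    a=np.radians(yawdeg); c,s=np.cos(a),np.sin(a)
    return lambda P:np.array([[x+c*p[0]-s*p[1],y+s*p[0]+c*p[1],p[2]] for p in P])
def box(cx,cy,dx,dy,z): return [(cx-dx/2,cy-dy/2,z),(cx+dx/2,cy-dy/2,z),(cx+dx/2,cy+dy/2,z),(cx-dx/2,cy+dy/2,z)]
def circ(cx,cy,r,z): return [(cx+r*np.cos(t),cy+r*np.sin(t),z) for t in np.linspace(0,2*np.pi,25)[:-1]]
def draw(im,C,M,th,f,o,sz,off=(0,0)):
    big=cv2.resize(im[o[1]:o[1]+sz[1],o[0]:o[0]+sz[0]],None,fx=f,fy=f,interpolation=cv2.INTER_CUBIC)
    k=(-.062-.07*np.cos(th),-.07*np.sin(th))
    S=[(box(*off,.04,.04,.116),(0,255,0)),(box(*off,.04,.04,.026),(0,0,255)),(circ(-.062,0,.013,.053),(255,0,255)),(circ(*k,.009,.091),(0,255,255)),(box(0,-.138,.084,.075,.115),(255,255,0)),(box(0,.138,.07,.072,.102),(255,255,0))]
    for P,c in S:
        q=(proj(C,M(P))-np.array(o)+.5)*f-.5
        cv2.polylines(big,[np.round(q*8).astype(np.int32)],True,c,1,cv2.LINE_AA,3)
    return big
def ld(n): z=np.load(n); return z['K'],z['d'],z['p'],z['R']
E
cat > ov.py <<'E'
from h import *; import sys
x,y,yaw,th,ox,oy=map(float,sys.argv[1:7])
M=seatM(x,y,yaw)
cv2.imwrite('pics/ovw_%s.png'%sys.argv[7],draw(cv2.imread('pics/w2.png'),ld('w2.npz'),M,th,2.5,(130,0),(240,240),(ox,oy)))
cv2.imwrite('pics/ovt_%s.png'%sys.argv[7],draw(cv2.imread('pics/top0.png'),cam('top'),M,th,5,(115,190),(155,95),(ox,oy)))
E
python3 ov.py .577 .215 3.8 0.05 0 0 a
```

```text
(no output)
```

View pics/ovw_a.png

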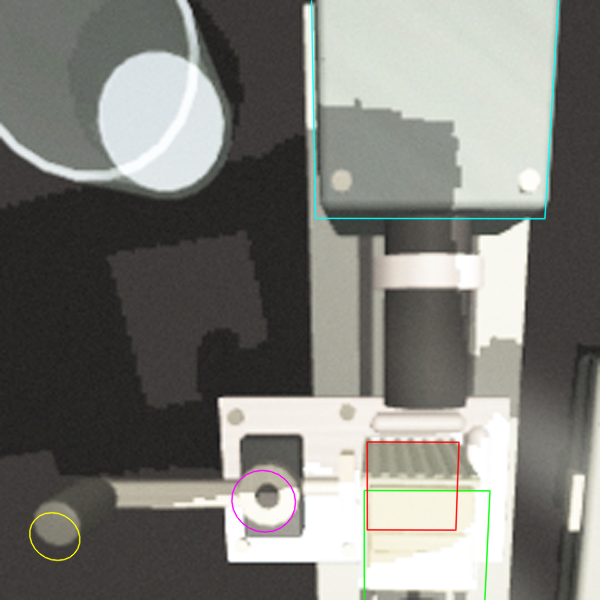

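View pics/ovt_a.png

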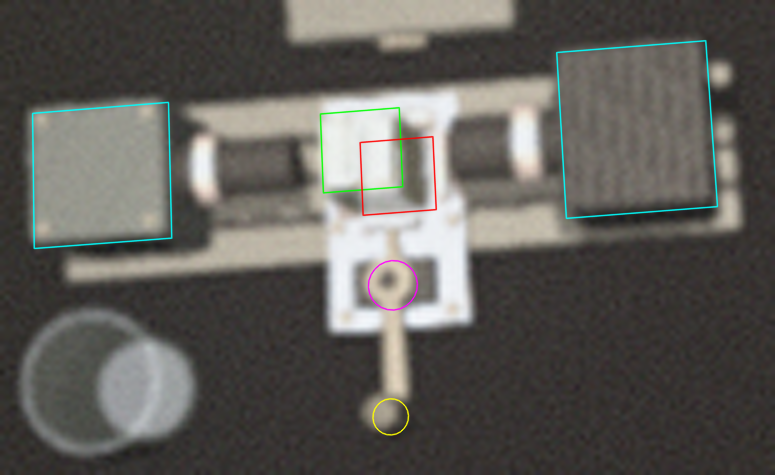

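```bash
python3 - <<'E'
from h import *
C=ld('w2.npz'); M=seatM(0,0,3.8)
g=lambda u,v,z:onz(C,(120+(u+.5)/3.3-.5,120+(v+.5)/3.3-.5),z)
for z in (.100,.106,.110):
    a,b=g(508,240,z),g(667,236,z); m=(a+b)/2; print(z,a.round(4),b.round(4),np.linalg.norm(a-b).round(4),'centre',(m-M([(0,.02,0)])[0]).round(4), 'yaw',np.degrees(np.arctan2(*(b-a)[[1,0]])).round(1))
h=g(386,258,.053); print('hub->seat',h+M([(.062,0,0)])[0]-[0,0,0]); k=g(108,295,.091); print('knob',k, np.linalg.norm((k-h)[:2]), np.degrees(np.arctan2(*(h-k)[[1,0]])))
T=cam('top'); t=lambda u,v,z:onz(T,(115+(u+.5)/5-.5,190+(v+.5)/5-.5),z)
h=t(391,281,.053); print('top hub->seat',h+M([(.062,0,0)])[0])
k=t(380,412,.091);print('knob top',k,np.linalg.norm((k-h)[:2]), np.degrees(np.arctan2(*(h-k)[[1,0]])))
E
python3 ov.py .5785 .218 3.8 0.0 0 0 b
```

```text
0.1 [0.5542 0.2326 0.1   ] [0.5948 0.2364 0.1   ] 0.0408 centre [0.5758 0.2145 0.1   ] yaw 5.4
0.106 [0.5542 0.2339 0.106 ] [0.5939 0.2377 0.106 ] 0.0398 centre [0.5754 0.2159 0.106 ] yaw 5.4
0.11 [0.5542 0.2349 0.11  ] [0.5932 0.2386 0.11  ] 0.0391 centre [0.5751 0.2168 0.11  ] yaw 5.4
hub->seat [0.57860644 0.21755004 0.053     ]
knob [0.44671604 0.20770503 0.091     ] 0.07026123724567611 4.682753615504756
top hub->seat [0.57901233 0.21574891 0.053     ]
knob top [0.44779661 0.20797989 0.091     ] 0.06944854642343339 3.0209695866452213
```

View pics/ovw_b.png

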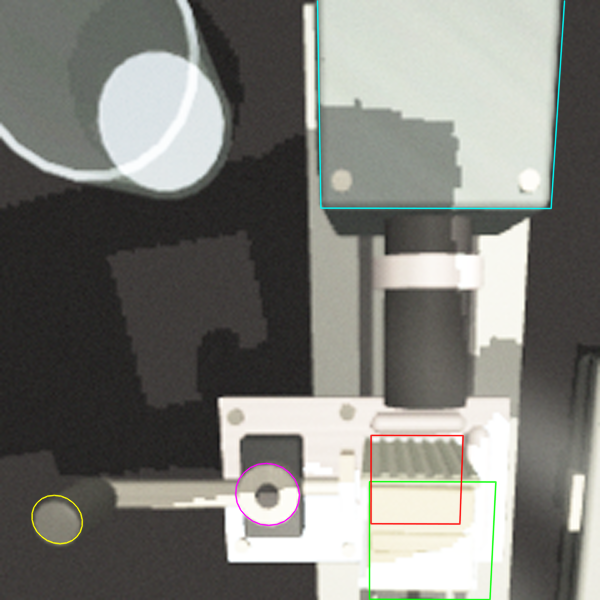

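View pics/ovt_b.png

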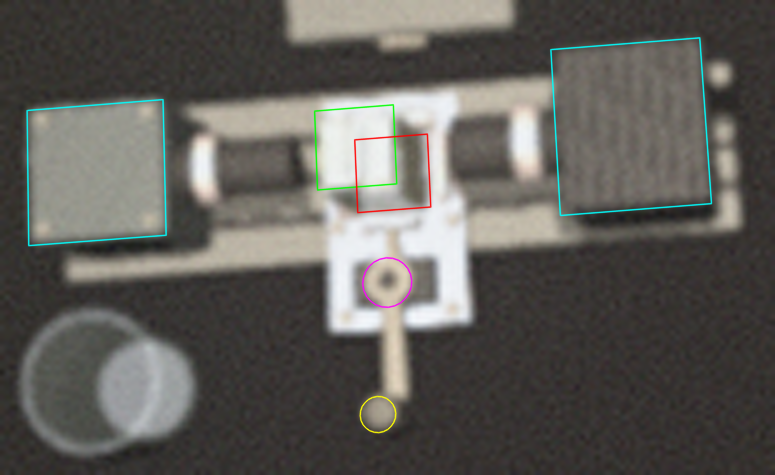

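```bash
python3 -m creep '[[0,0,-7,0,0,0,0.58],[0,0,-7,0,0,0,0.58],[0,0,-7,0,0,0,0.58],[0,0,-7,0,0,0,0.58],[0,0,-7,0,0,0,0.58],[0,0,-7,0,0,0,0.58],[0,0,-7,0,0,0,0.58],[0,0,-7,0,0,0,0.58],[0,0,-7,0,0,0,0.58],[0,0,-7,0,0,0,0.58],[0,0,-7,0,0,0,0.58],[0,0,-7,0,0,0,0.58],[0,0,-6.2,0,0,0,0.58],[0,0,0,0,0,0,0.58],[0,0,0,0,0,0,0.58]]'
python3 - <<'E'
from h import *
C=cam('wrist');np.savez('w3.npz',K=C[0],d=C[1],p=C[2],R=C[3])
im=manip.grab_frame('wrist');cv2.imwrite('pics/w3.png',im)
plan([.5755,.2160,.125],94.5)
E
```

```text
time: 4.98
tool_pos: [0.5632, 0.2188, 0.2032]
tool_rot: [0.002, -0.034, 0.999, 0.001]
contact_force: [1.0, 0.3, -0.1]
gripper_width: 0.574
tcp [0.5629 0.2186 0.2026] yawY 93.93 z [ 3.3e-03  9.0e-04 -1.0e+00] turn about tool z -0.57 (alt 179.4 ) shift x,y,z after turn -0.0123 -0.0036 0.0776 j [ 0.25  0.02  1.69  0.    1.42 -1.39]
```

View pics/w3.png

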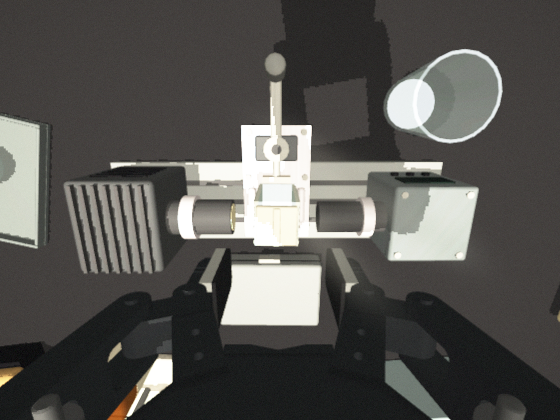

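Run:
```python
from h import *
im=cv2.imread('pics/w3.png')
M=seatM(.5785,.2170,3.8)
b=draw(im,ld('w3.npz'),M,0,5,(200,120),(150,140),(-.003,-.001))
a=cv2.resize(im[120:260,200:350],None,fx=5,fy=5,interpolation=cv2.INTER_CUBIC)
cv2.imwrite('pics/w3c.png',a[:600]);cv2.imwrite('pics/w3o.png',b[:600])
```

```text
(no output)
```

View pics/w3c.png

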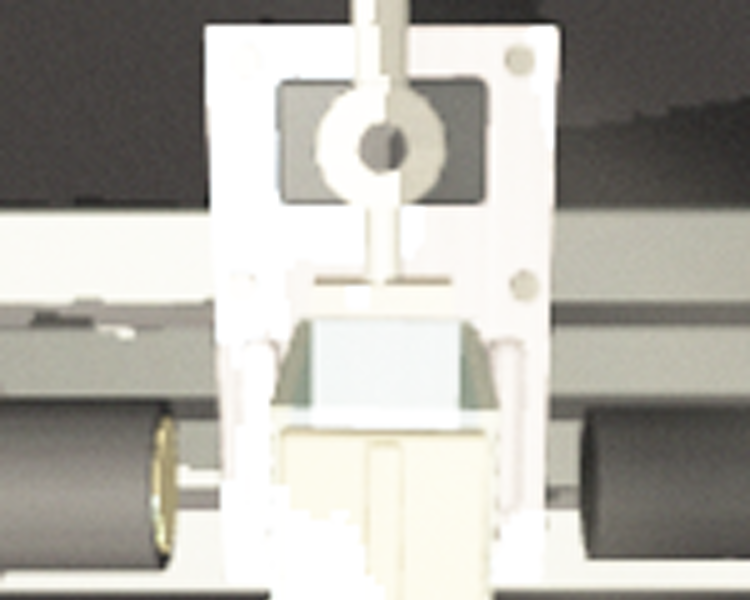

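View pics/w3o.png

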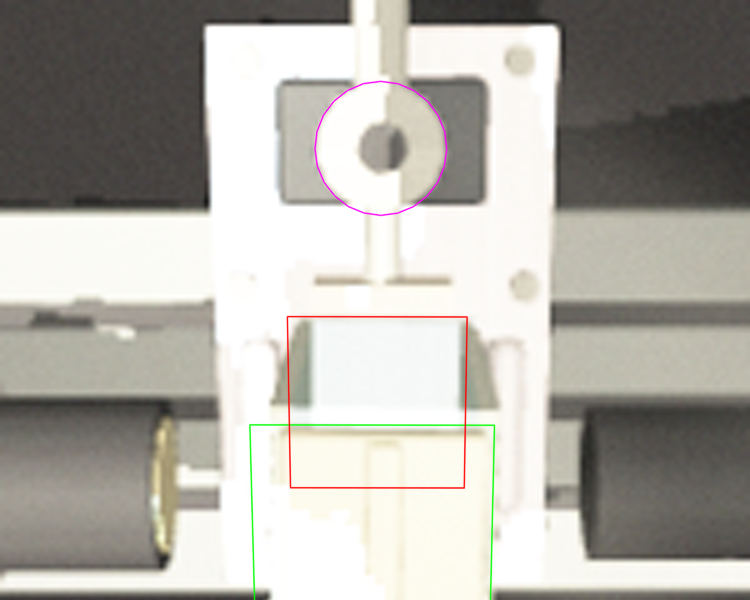

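```bash
python3 - <<'E'
from h import *
plan([.5755,.2177,.125],94.2)
E
python3 -m creep '[[0,0,0,-0.006,-0.001,0.02,0.58],[0,0,0,-0.006,-0.001,0.02,0.58],[0,0,0,0,0,0.02,0.58],[0,0,0,0,0,0.01,0.58],[0,0,0,0,0,0,0.58],[0,0,0,0,0,0,0.58]]'
python3 - <<'E'
from h import *
C=cam('wrist');np.savez('w4.npz',K=C[0],d=C[1],p=C[2],R=C[3])
im=manip.grab_frame('wrist');cv2.imwrite('pics/w4.png',im)
plan([.5755,.2177,.089],94.2)
E
```

```text
tcp [0.5629 0.2186 0.2026] yawY 93.93 z [ 3.3e-03  9.0e-04 -1.0e+00] turn about tool z -0.27 (alt 179.7 ) shift x,y,z after turn -0.0125 -0.0018 0.0776 j [ 0.25  0.02  1.69  0.    1.42 -1.39]
time: 5.53
tool_pos: [0.5741, 0.2169, 0.1305]
tool_rot: [-0.0, -0.035, 0.999, -0.0]
contact_force: [0.5, -0.7, 0.7]
gripper_width: 0.581
tcp [0.5748 0.217  0.1317] yawY 94.02 z [ 1.7e-03  4.0e-04 -1.0e+00] turn about tool z -0.18 (alt 179.8 ) shift x,y,z after turn -0.0007 0.0006 0.0427 j [ 0.24  0.11  1.73  0.    1.31 -1.4 ]
```

View pics/w4.png

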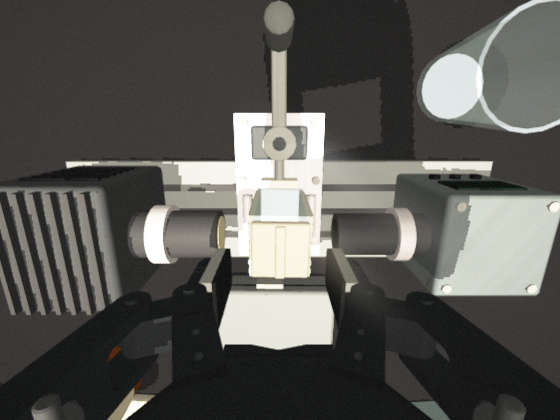

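Run:
```python
from h import *
C=ld('w4.npz'); s=manip.state(); print(proj(C,[s['tool_pos'],[.5755,.2177,.116],[.5755-.02,.2177,.106],[.5755+.02,.2177,.116]]))
```

```text
[[279.17162452 264.05533673]
 [280.08760168 253.01516926]
 [282.35278686 215.58065898]
 [277.72868839 283.1951675 ]]
```

```bash
python3 -m creep '[[0,0,0,-0.0007,0.0006,0.012,0.58],[0,0,0,0,0,0.012,0.58],[0,0,0,0,0,0.010,0.58],[0,0,0,0,0,0.007,0.58],[0,0,0,0,0,0.0017,0.58],[0,0,0,0,0,0,0.58],[0,0,0,0,0,0,0.58]]'
python3 - <<'E'
from h import *
im=manip.grab_frame('wrist');cv2.imwrite('pics/w5.png',im)
plan([.5755,.2177,.089],94.2)
E
```

```text
time: 6.17
tool_pos: [0.5749, 0.2174, 0.0875]
tool_rot: [-0.0, -0.035, 0.999, -0.0]
contact_force: [1.0, 0.0, -0.0]
gripper_width: 0.58
tcp [0.5751 0.2175 0.088 ] yawY 94.04 z [ 7.e-04  2.e-04 -1.e+00] turn about tool z -0.16 (alt 179.8 ) shift x,y,z after turn -0.0004 0.0002 -0.001 j [ 0.24  0.16  1.75 -0.    1.23 -1.4 ]
```

View pics/w5.png

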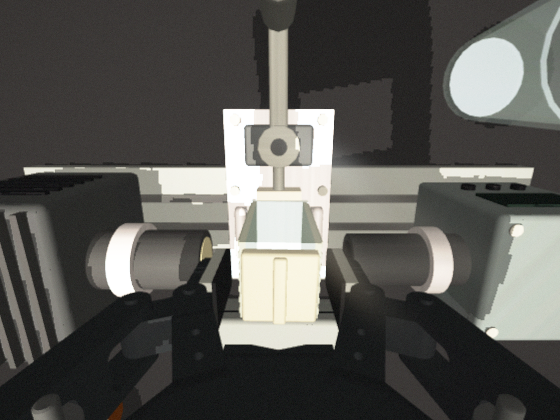

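```bash
python3 -m creep '[[0,0,0,0,0,0,0.5],[0,0,0,0,0,0,0.4],[0,0,0,0,0,0,0.3],[0,0,0,0,0,0,0.1],[0,0,0,0,0,0,0],[0,0,0,0,0,0,0]]'
python3 - <<'E'
from h import *
im=manip.grab_frame('wrist');cv2.imwrite('pics/w6.png',im)
plan([.5755,.2177,.089],94.2)
E
```

```text
time: 6.72
tool_pos: [0.5756, 0.2177, 0.0887]
tool_rot: [0.001, -0.035, 0.999, 0.0]
contact_force: [0.7, 1.0, 5.7]
gripper_width: 0.448
tcp [0.5756 0.2177 0.0887] yawY 94.05 z [ 2.e-03  6.e-04 -1.e+00] turn about tool z -0.15 (alt 179.8 ) shift x,y,z after turn 0.0001 0.0 -0.0003 j [ 0.24  0.16  1.75  0.    1.23 -1.4 ]
```

View pics/w6.png

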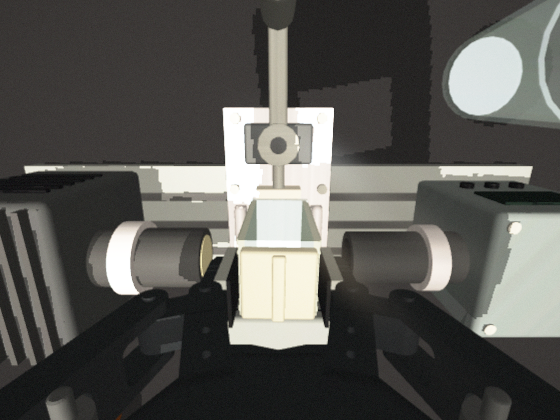

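```bash
python3 -m creep '[[0,0,0,0,0,-0.004,0],[0,0,0,0,0,-0.008,0],[0,0,0,0,0,-0.012,0],[0,0,0,0,0,-0.02,0],[0,0,0,0,0,-0.025,0],[0,0,0,0,0,-0.025,0],[0,0,0,0,0,-0.02,0],[0,0,0,0,0,-0.01,0],[0,0,0,0,0,-0.005,0],[0,0,0,0,0,0,0],[0,0,0,0,0,0,0]]'
python3 - <<'E'
from h import *
im=manip.grab_frame('wrist');cv2.imwrite('pics/w7.png',im)
manip.grab_frame('top')
T=cam('top')
r=manip.cut_out('tray','top')[0]; print(r['confidence'],r['rect'])
im=cv2.imread('pics/top0.png')
# tray corners from crop B (scale5, off 280,180), rim top .016
t=lambda u,v,z:onz(T,(280+(u+.5)/5-.5,180+(v+.5)/5-.5),z)
P=np.array([t(*c,.016) for c in [(92,70),(683,160),(655,438),(50,345)]]);print(P.round(3),P.mean(0))
print('lens',np.linalg.norm(P[0]-P[1]),np.linalg.norm(P[1]-P[2]))
print('jar',t(208,230,.089)); print('sample lid',[t(*c,.094).round(4) for c in [(540,262),(588,208),(636,266),(588,315)]])
plan([.55,-.21,.2],0)
E
```

```text
time: 7.68
tool_pos: [0.5741, 0.2172, 0.2153]
tool_rot: [-0.001, -0.035, 0.999, -0.0]
contact_force: [0.3, -0.6, -1.5]
gripper_width: 0.45
0.8 [292.0, 193.7, 415.0, 267.2]
[[ 0.662 -0.069  0.016]
 [ 0.607 -0.397  0.016]
 [ 0.454 -0.37   0.016]
 [ 0.51  -0.043  0.016]] [ 0.55799785 -0.21964828  0.016     ]
lens 0.332279041593838 0.15495576154479185
jar [ 0.56126564 -0.12226339  0.089     ]
sample lid [array([ 0.5415, -0.2908,  0.094 ]), array([ 0.5689, -0.3175,  0.094 ]), array([ 0.5386, -0.3406,  0.094 ]), array([ 0.5141, -0.314 ,  0.094 ])]
tcp [0.5738 0.2171 0.2144] yawY 94.04 z [-3.5e-03 -9.0e-04 -1.0e+00] turn about tool z -85.96 (alt 94.0 ) shift x,y,z after turn 0.4271 0.0238 0.0144 j [ 0.24  0.04  1.66 -0.    1.45 -1.4 ]
```

View pics/w7.png

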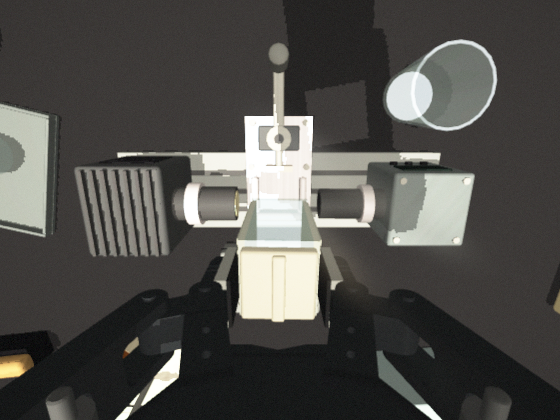

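```bash
python3 -m creep '[[0,0,4,0,0,-0.002,0],[0,0,6.9,0,0,-0.002,0],[0,0,6.9,0,0,0,0],[0,0,6.9,0,0,0,0],[0,0,6.9,0,0,0,0],[0,0,6.9,0,0,0,0],[0,0,6.9,0,0,0,0],[0,0,6.9,0,0,0,0],[0,0,6.9,0,0,0,0],[0,0,6.9,0,0,0,0],[0,0,6.9,0,0,0,0],[0,0,6.9,0,0,0,0],[0,0,6.9,0,0,0,0],[0,0,6.9,0,0,0,0],[0,0,6.9,0,0,0,0],[0,0,4,0,0,0,0],[0,0,2.7,0,0,0,0],[0,0,0,0,0,0,0]]'
python3 - <<'E'
from h import *
plan([.553,-.213,.21],-9.5)
E
```

```text
time: 9.33
tool_pos: [0.5742, 0.2172, 0.2191]
tool_rot: [-0.0, 0.784, 0.62, -0.001]
contact_force: [0.3, -0.4, -1.9]
gripper_width: 0.452
tcp [0.5742 0.2172 0.2191] yawY -13.3 z [-2.3e-03 -6.0e-04 -1.0e+00] turn about tool z -3.8 (alt 176.2 ) shift x,y,z after turn -0.4279 0.0501 0.0091 j [ 0.24  0.04  1.65 -0.    1.46  0.47]
```

```bash
python3 -m creep '[[0,0,-3.8,0,0,0,0],[0,0,0,-0.012,0.0014,0,0],[0,0,0,-0.024,0.0028,0,0],[0,0,0,-0.034,0.004,0,0],[0,0,0,-0.036,0.0042,0,0],[0,0,0,-0.036,0.0042,0,0],[0,0,0,-0.036,0.0042,0,0],[0,0,0,-0.036,0.0042,0,0],[0,0,0,-0.036,0.0042,0,0],[0,0,0,-0.036,0.0042,0,0],[0,0,0,-0.036,0.0042,0,0],[0,0,0,-0.036,0.0042,0,0],[0,0,0,-0.034,0.004,0,0],[0,0,0,-0.024,0.0028,0,0],[0,0,0,-0.012,0.0014,0,0],[0,0,0,0,0,0,0],[0,0,0,0,0,0,0],[0,0,0,0,0,0,0]]'
python3 - <<'E'
from h import *
plan([.553,-.213,.071],-9.5)
C=cam('wrist');np.savez('w8.npz',K=C[0],d=C[1],p=C[2],R=C[3])
im=manip.grab_frame('wrist');cv2.imwrite('pics/w8.png',im)
E
```

```text
time: 10.83
tool_pos: [0.5536, -0.2121, 0.2203]
tool_rot: [-0.001, 0.763, 0.647, 0.0]
contact_force: [0.2, 1.3, -2.2]
gripper_width: 0.454
tcp [ 0.5536 -0.2121  0.2203] yawY -9.43 z [-6.e-04  9.e-04 -1.e+00] turn about tool z 0.07 (alt -179.9 ) shift x,y,z after turn -0.001 -0.0004 0.1493 j [-0.49 -0.02  1.7   0.    1.46 -0.33]
```

View pics/w8.png

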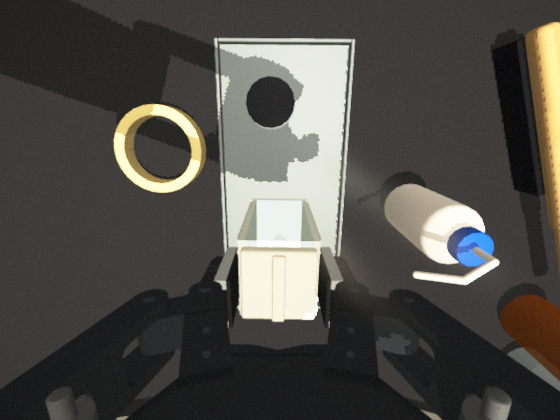

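Run:
```python
from h import *
C=ld('w8.npz')
print('spout',[onz(C,(418,275),z).round(3) for z in (.12,.15,.17)],'cap',onz(C,(472,245),.17))
print('jar',onz(C,(270,102),.089))
```

```text
spout [array([ 0.67 , -0.297,  0.12 ]), array([ 0.657, -0.278,  0.15 ]), array([ 0.649, -0.265,  0.17 ])] cap [ 0.68750164 -0.24754137  0.17      ]
jar [ 0.56018555 -0.12310237  0.089     ]
```

```bash
python3 -m creep '[[0,0,0,-0.001,0,0.008,0],[0,0,0,0,0,0.016,0],[0,0,0,0,0,0.025,0],[0,0,0,0,0,0.03,0],[0,0,0,0,0,0.025,0],[0,0,0,0,0,0.018,0],[0,0,0,0,0,0.012,0],[0,0,0,0,0,0.008,0],[0,0,0,0,0,0.004,0],[0,0,0,0,0,0.002,0],[0,0,0,0,0,0,0],[0,0,0,0,0,0,0]]'
python3 -m creep '[[0,0,0,0,0,0.001,0],[0,0,0,0,0,0.001,0],[0,0,0,0,0,0,0],[0,0,0,0,0,0,0]]'
```

```text
time: 11.88
tool_pos: [0.5545, -0.2144, 0.074]
tool_rot: [0.001, 0.763, 0.646, 0.0]
contact_force: [0.5, -0.9, -1.1]
gripper_width: 0.451
time: 12.22
tool_pos: [0.5537, -0.214, 0.0708]
tool_rot: [0.0, 0.763, 0.646, 0.0]
contact_force: [0.4, 0.4, -1.1]
gripper_width: 0.448
```

```bash
python3 -m creep '[[0,0,0,0,0,0.001,0],[0,0,0,0,0,0.001,0],[0,0,0,0,0,0,0],[0,0,0,0,0,0,0]]'; python3 -m creep '[[0,0,0,0,0,0.001,0],[0,0,0,0,0,0,0],[0,0,0,0,0,0,0]]';python3 -m creep '[[0,0,0,0,0,0.001,0],[0,0,0,0,0,0,0],[0,0,0,0,0,0,0]]'
```

```text
time: 12.55
tool_pos: [0.5535, -0.2139, 0.0684]
tool_rot: [-0.0, 0.763, 0.646, -0.0]
contact_force: [-0.6, 0.4, -1.6]
gripper_width: 0.452
time: 12.8
tool_pos: [0.5536, -0.2139, 0.0675]
tool_rot: [-0.0, 0.763, 0.646, -0.0]
contact_force: [0.3, 1.1, -2.4]
gripper_width: 0.453
time: 13.05
tool_pos: [0.5538, -0.214, 0.0668]
tool_rot: [0.0, 0.763, 0.646, 0.0]
contact_force: [0.4, 0.2, -1.1]
gripper_width: 0.451
```

```bash
python3 -m creep '[[0,0,0,0,0,0.001,0],[0,0,0,0,0,0,0],[0,0,0,0,0,0,0]]'; python3 -m creep '[[0,0,0,0,0,0.0007,0],[0,0,0,0,0,0,0],[0,0,0,0,0,0,0]]'
```

```text
time: 13.3
tool_pos: [0.554, -0.2141, 0.0667]
tool_rot: [0.0, 0.763, 0.646, 0.0]
contact_force: [-1.4, 1.6, 5.8]
gripper_width: 0.453
time: 13.55
tool_pos: [0.554, -0.2141, 0.0667]
tool_rot: [0.0, 0.763, 0.646, -0.0]
contact_force: [-3.7, 2.7, 9.5]
gripper_width: 0.455
```

```bash
python3 -m creep '[[0,0,0,0,0,-0.001,0],[0,0,0,0,0,0,0.46],[0,0,0,0,0,0,0.5],[0,0,0,0,0,0,0.55],[0,0,0,0,0,0,0.6],[0,0,0,0,0,0,0.6],[0,0,0,0,0,0,0.6]]'
python3 - <<'E'
from h import *
im=manip.grab_frame('wrist');cv2.imwrite('pics/w9.png',im)
E
```

```text
time: 14.13
tool_pos: [0.5535, -0.2139, 0.0656]
tool_rot: [-0.0, 0.763, 0.646, -0.0]
contact_force: [0.1, -0.0, 0.5]
gripper_width: 0.605
```

View pics/w9.png

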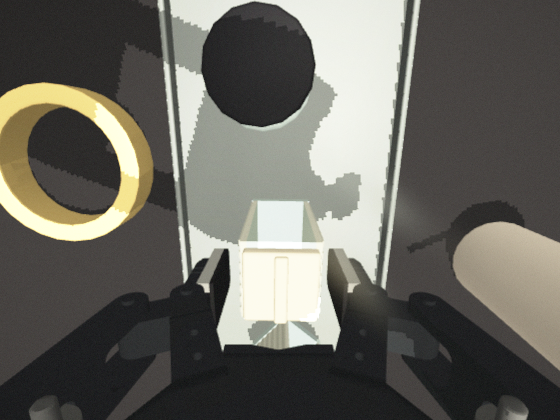

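```bash
python3 -m creep '[[0,0,0,0,0,-0.006,0.6],[0,0,0,0,0,-0.015,0.6],[0,0,0,0,0,-0.03,0.6],[0,0,0,0,0,-0.03,0.6],[0,0,5.5,0,0,-0.035,0.7],[0,0,5.5,0,0,-0.035,0.7],[0,0,5.5,0,0,-0.02,0.7],[0,0,5.5,0,0,0,0.7],[0,0,5.5,0,0,0,0.7],[0,0,5.5,0,0,0,0.7],[0,0,5.5,0,0,0,0.7],[0,0,5,0,0,0,0.7],[0,0,0,0,0,0,0.7]]'
python3 - <<'E'
from h import *
plan([.535,-.295,.23],-53)
E
```

```text
time: 15.27
tool_pos: [0.5537, -0.214, 0.2374]
tool_rot: [0.0, 0.948, 0.317, 0.0]
contact_force: [0.4, 0.1, 0.2]
gripper_width: 0.696
tcp [ 0.5537 -0.214   0.2374] yawY -53.04 z [ 5.e-04 -3.e-04 -1.e+00] turn about tool z -0.04 (alt 180.0 ) shift x,y,z after turn -0.0637 0.0535 0.0074 j [-0.49 -0.03  1.68 -0.    1.48  0.43]
```

```bash
python3 -m creep '[[0,0,0,-0.021,0.018,0,0.7],[0,0,0,-0.021,0.018,0,0.7],[0,0,0,-0.021,0.0175,0.007,0.7],[0,0,0,0,0,0,0.7],[0,0,0,0,0,0,0.7],[0,0,0,0,0,0,0.7]]'
python3 - <<'E'
from h import *
C=cam('wrist');np.savez('w10.npz',K=C[0],d=C[1],p=C[2],R=C[3])
im=manip.grab_frame('wrist');cv2.imwrite('pics/w10.png',im)
r=manip.cut_out('sample_mid','wrist')
print([(x['confidence'],x['rect']) for x in r[:2]])
cv2.imwrite('pics/w10c.png',cv2.resize(im[110:270,180:380],None,fx=4,fy=3.75,interpolation=cv2.INTER_CUBIC))
plan([.535,-.295,.23],-53)
E
```

```text
time: 15.77
tool_pos: [0.5356, -0.2944, 0.23]
tool_rot: [-0.0, 0.948, 0.318, 0.0]
contact_force: [1.0, 0.2, -0.3]
gripper_width: 0.698
[(0.67, [280.5, 170.8, 319.1, 223.6])]
tcp [ 0.5359 -0.2939  0.2303] yawY -52.86 z [ 5.e-04 -0.e+00 -1.e+00] turn about tool z 0.14 (alt -179.9 ) shift x,y,z after turn -0.0014 0.0004 0.0003 j [-0.62  0.02  1.65  0.    1.47  0.3 ]
```

View pics/w10.png

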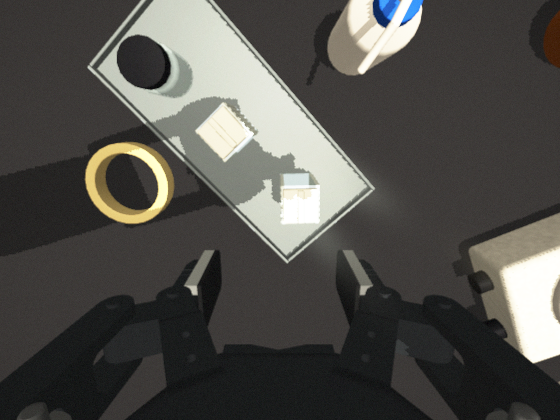

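View pics/w10c.png

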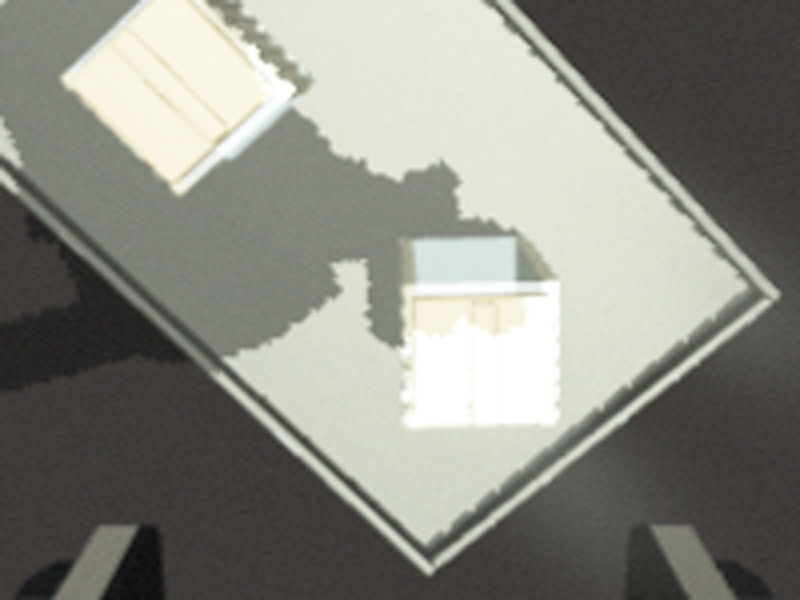

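Run:
```python
from h import *
C=ld('w10.npz'); g=lambda u,v,z:onz(C,(180+(u+.5)/4-.5,110+(v+.5)/3.75-.5),z)
for z in (.080,.084,.088):
    a,b,c,d=[g(*p,z) for p in [(402,287),(558,284),(559,426),(403,428)]]
    print(z,np.linalg.norm(a-b).round(4),np.linalg.norm(b-c).round(4),((a+b+c+d)/4).round(4),'yaw',np.degrees(np.arctan2(*(a-b)[[1,0]])).round(1),np.degrees(np.arctan2(*(c-b)[[1,0]])).round(1))
ctr=(a+b+c+d)/4
plan([ctr[0],ctr[1],.12],-53)
# check blank too
```

```text
0.08 0.0398 0.0409 [ 0.54   -0.3189  0.08  ] yaw 128.3 -140.3
0.084 0.0393 0.0403 [ 0.5407 -0.318   0.084 ] yaw 128.3 -140.3
0.088 0.0387 0.0398 [ 0.5414 -0.3171  0.088 ] yaw 128.3 -140.3
tcp [ 0.5359 -0.2939  0.2303] yawY -52.86 z [ 5.e-04 -0.e+00 -1.e+00] turn about tool z 0.14 (alt -179.9 ) shift x,y,z after turn -0.0096 0.0218 0.1103 j [-0.62  0.02  1.65  0.    1.47  0.3 ]
```

```bash
python3 - <<'E'
from h import *
plan([.5407,-.318,.12],-51.2)
E
python3 -m creep '[[0,0,-1.66,0,0,0.01,0.65],[0,0,0,-0.005,0.011,0.02,0.65],[0,0,0,-0.005,0.011,0.03,0.65],[0,0,0,0,0,0.03,0.65],[0,0,0,0,0,0.015,0.65],[0,0,0,0,0,0.005,0.65],[0,0,0,0,0,0,0.65],[0,0,0,0,0,0,0.65]]'
python3 - <<'E'
from h import *
im=manip.grab_frame('wrist');cv2.imwrite('pics/w11.png',im)
plan([.5407,-.318,.046],-51.2)
E
```

```text
tcp [ 0.5359 -0.2939  0.2303] yawY -52.86 z [ 5.e-04 -0.e+00 -1.e+00] turn about tool z -1.66 (alt 178.3 ) shift x,y,z after turn -0.0114 0.0218 0.1103 j [-0.62  0.02  1.65  0.    1.47  0.3 ]
time: 16.53
tool_pos: [0.5424, -0.3179, 0.1212]
tool_rot: [0.001, 0.943, 0.332, 0.0]
contact_force: [-0.2, -0.7, 0.5]
gripper_width: 0.653
tcp [ 0.5428 -0.3183  0.1221] yawY -51.25 z [ 0.0027 -0.002  -1.    ] turn about tool z -0.05 (alt 180.0 ) shift x,y,z after turn -0.0014 -0.0015 0.0761 j [-0.65  0.15  1.7   0.    1.29  0.25]
```

View pics/w11.png

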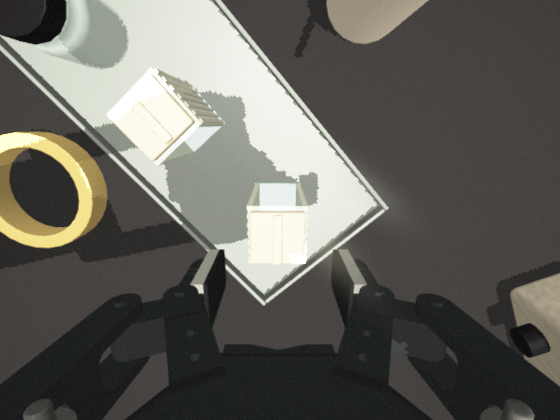

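```bash
python3 -m creep '[[0,0,0,-0.0012,-0.001,0.01,0.65],[0,0,0,0,0,0.018,0.65],[0,0,0,0,0,0.018,0.65],[0,0,0,0,0,0.016,0.65],[0,0,0,0,0,0.01,0.65],[0,0,0,0,0,0.004,0.65],[0,0,0,0,0,0,0.65],[0,0,0,0,0,0,0.65]]'
python3 - <<'E'
from h import *
im=manip.grab_frame('wrist');cv2.imwrite('pics/w12.png',im)
plan([.5407,-.318,.046],-51.2)
E
```

```text
time: 17.25
tool_pos: [0.5405, -0.3184, 0.0448]
tool_rot: [0.001, 0.943, 0.331, 0.0]
contact_force: [0.6, 0.0, -0.3]
gripper_width: 0.648
tcp [ 0.5408 -0.3186  0.0453] yawY -51.29 z [ 0.0018 -0.0014 -1.    ] turn about tool z -0.09 (alt 179.9 ) shift x,y,z after turn 0.0003 -0.0006 -0.0007 j [-0.65  0.24  1.74 -0.    1.16  0.24]
```

View pics/w12.png

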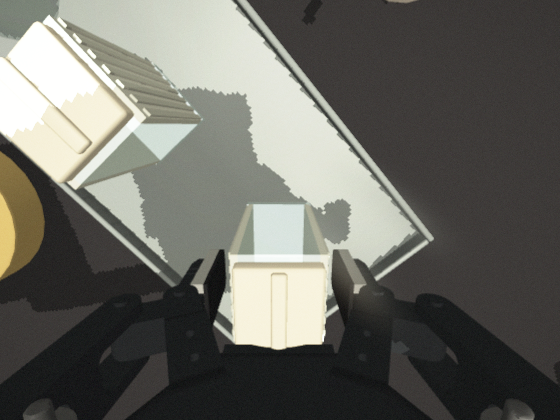

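```bash
python3 -m creep '[[0,0,0,0,0,0,0.55],[0,0,0,0,0,0,0.45],[0,0,0,0,0,0,0.3],[0,0,0,0,0,0,0.1],[0,0,0,0,0,0,0],[0,0,0,0,0,0,0],[0,0,0,0,0,0,0]]'
python3 - <<'E'
from h import *
im=manip.grab_frame('wrist');cv2.imwrite('pics/w13.png',im)
plan([.5407,-.318,.046],-51.2)
E
```

```text
time: 17.88
tool_pos: [0.5408, -0.3186, 0.0454]
tool_rot: [0.001, 0.943, 0.331, 0.001]
contact_force: [0.1, -0.2, 5.8]
gripper_width: 0.463
tcp [ 0.5408 -0.3186  0.0454] yawY -51.3 z [ 0.0018 -0.0014 -1.    ] turn about tool z -0.1 (alt 179.9 ) shift x,y,z after turn 0.0003 -0.0006 -0.0006 j [-0.65  0.24  1.74 -0.    1.16  0.24]
```

View pics/w13.png

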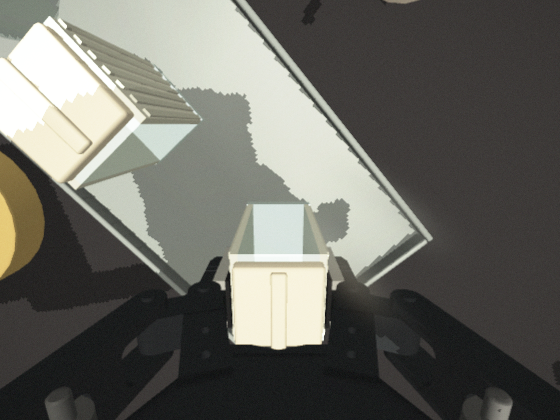

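```bash
python3 -m creep '[[0,0,0,0,0,-0.004,0],[0,0,0,0,0,-0.01,0],[0,0,0,0,0,-0.02,0],[0,0,0,0,0,-0.03,0],[0,0,0,0,0,-0.03,0],[0,0,0,0,0,-0.03,0],[0,0,0,0,0,-0.025,0],[0,0,-2,0,0,-0.014,0],[0,0,-5,0,0,-0.007,0],[0,0,-6.9,0,0,0,0],[0,0,-6.9,0,0,0,0],[0,0,-6.9,0,0,0,0],[0,0,-6.9,0,0,0,0],[0,0,-6.9,0,0,0,0],[0,0,-6.9,0,0,0,0],[0,0,-4.5,0,0,0,0],[0,0,-2.2,0,0,0,0],[0,0,0,0,0,0,0],[0,0,0,0,0,0,0]]'
python3 - <<'E'
from h import *
plan([.5785,.2170,.215],3.8)
im=cv2.imread('pics/w13.png');C=cam('wrist')
im=manip.grab_frame('wrist'); cv2.imwrite('pics/w14.png',im)
cv2.imwrite('pics/w14c.png',cv2.resize(im[190:360,210:350],None,fx=4.2,fy=3.5,interpolation=cv2.INTER_CUBIC))
s=manip.state();Rt=q2R(s['tool_rot']);print(proj(C,[np.array(s['tool_pos'])+Rt@np.array(v) for v in [(.02,-.02,-.0386),(.02,.02,-.0386),(.02,-.02,.0414),(.02,.02,.0414)]]))
E
```

```text
time: 19.52
tool_pos: [0.5397, -0.3178, 0.2138]
tool_rot: [-0.0, 0.684, 0.73, -0.0]
contact_force: [-0.5, 0.1, -1.5]
gripper_width: 0.457
tcp [ 0.5397 -0.3178  0.2138] yawY 3.74 z [-5.e-04  3.e-04 -1.e+00] turn about tool z -0.06 (alt 179.9 ) shift x,y,z after turn 0.5311 0.0741 -0.0012 j [-0.65  0.07  1.63  0.    1.45 -0.72]
[[229.42401261 257.07228441]
 [331.2029323  257.10244819]
 [249.03647711 203.87302597]
 [310.07275635 203.88150935]]
```

View pics/w14c.png

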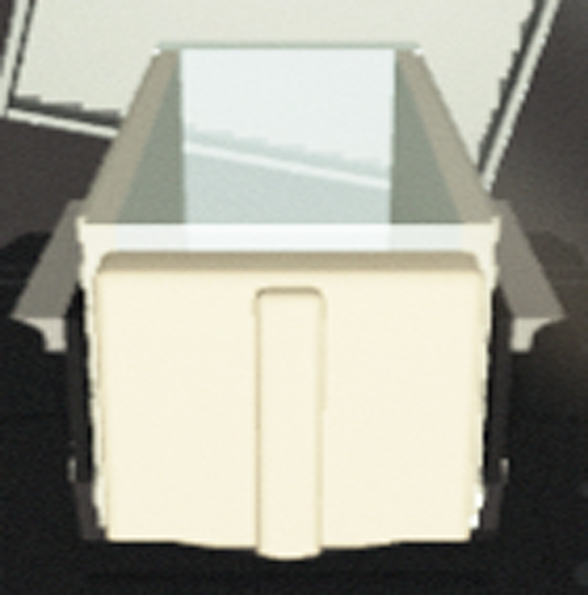

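```bash
python3 -m creep '[[0,0,0,0.012,0.0017,0,0],[0,0,0,0.024,0.0034,0,0],[0,0,0,0.034,0.0048,0,0],[0,0,0,0.038,0.0053,0,0],[0,0,0,0.038,0.0053,0,0],[0,0,0,0.038,0.0053,0,0],[0,0,0,0.038,0.0053,0,0],[0,0,0,0.038,0.0053,0,0],[0,0,0,0.038,0.0053,0,0],[0,0,0,0.038,0.0053,0,0],[0,0,0,0.038,0.0053,0,0],[0,0,0,0.038,0.0053,0,0],[0,0,0,0.038,0.0053,0,0],[0,0,0,0.034,0.0048,0,0],[0,0,0,0.024,0.0034,0,0],[0,0,0,0.013,0.0017,0,0],[0,0,0,0.010,0.0012,0,0],[0,0,0,0,0,0,0],[0,0,0,0,0,0,0],[0,0,0,0,0,0,0]]'
python3 - <<'E'
from h import *
plan([.5790,.2170,.105],3.8)
E
```

```text
time: 21.23
tool_pos: [0.5786, 0.2155, 0.2139]
tool_rot: [0.0, 0.684, 0.73, -0.0]
contact_force: [0.8, -0.8, -2.4]
gripper_width: 0.459
tcp [0.5786 0.2155 0.2139] yawY 3.72 z [-2.e-04 -6.e-04 -1.e+00] turn about tool z -0.08 (alt 179.9 ) shift x,y,z after turn 0.0015 0.0005 0.1089 j [ 0.24  0.05  1.65 -0.    1.45  0.17]
```

```bash
python3 -m creep '[[0,0,0,0.0015,0.0005,0.01,0],[0,0,0,0,0,0.02,0],[0,0,0,0,0,0.025,0],[0,0,0,0,0,0.025,0],[0,0,0,0,0,0.015,0],[0,0,0,0,0,0.008,0],[0,0,0,0,0,0.005,0],[0,0,0,0,0,0,0],[0,0,0,0,0,0,0],[0,0,0,0,0,0,0]]'
python3 - <<'E'
from h import *
plan([.5790,.2170,.105],3.8)
C=cam('wrist');np.savez('w15.npz',K=C[0],d=C[1],p=C[2],R=C[3])
im=manip.grab_frame('wrist'); cv2.imwrite('pics/w15.png',im)
o=draw(im,C,seatM(.5785,.2170,3.8),0,3.3,(170,130),(220,180))
cv2.imwrite('pics/w15c.png',o)
E
```

```text
time: 22.07
tool_pos: [0.5801, 0.2184, 0.1076]
tool_rot: [0.001, 0.683, 0.73, 0.001]
contact_force: [-0.8, 0.2, -1.3]
gripper_width: 0.457
tcp [0.5801 0.2184 0.1076] yawY 3.79 z [ 2.8e-03  7.0e-04 -1.0e+00] turn about tool z -0.01 (alt 180.0 ) shift x,y,z after turn -0.0013 -0.0012 0.0026 j [ 0.24  0.14  1.73 -0.    1.27  0.17]
```

View pics/w15.png

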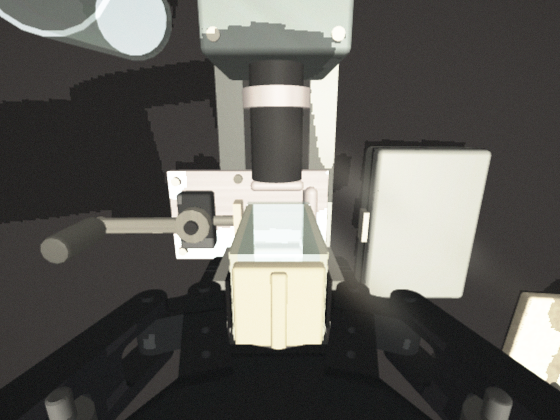

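View pics/w15c.png

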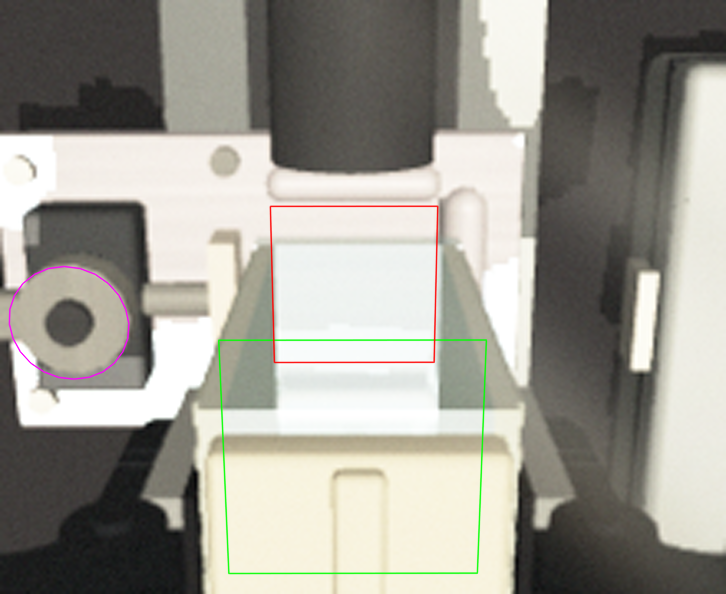

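Run:
```python
from h import *
C=ld('w15.npz'); g=lambda u,v,z:onz(C,(170+(u+.5)/3.3-.5,130+(v+.5)/3.3-.5),z)
a=np.radians(3.8);Ri=np.array([[np.cos(a),np.sin(a)],[-np.sin(a),np.cos(a)]])
sx=lambda P:(Ri@(P[:2]-[.5785,.2170])).round(4)
print('cell bottom +y edge',sx(g(255,242,.0662)),sx(g(462,242,.0662)))
print('pad inner',sx(g(240,240,.042)),'wall inner',sx(g(448,215,.044)), 'lip', sx(g(355,200,.038)),sx(g(355,168,.038)))
print('tcp',sx(np.array([.5801,.2184])))
```

```text
cell bottom +y edge [-0.0195  0.0218] [0.0216 0.0218]
pad inner [-0.0254  0.0158] wall inner [0.0209 0.022 ] lip [0.0004 0.0241] [0.0004 0.0314]
tcp [0.0017 0.0013]
```

```bash
python3 -m creep '[[0,0,0,-0.0013,-0.0033,0,0],[0,0,0,0,0,0.003,0],[0,0,0,0,0,0.004,0],[0,0,0,0,0,0.004,0],[0,0,0,0,0,0.003,0],[0,0,0,0,0,0,0],[0,0,0,0,0,0,0],[0,0,0,0,0,0,0]]'
python3 - <<'E'
from h import *
plan([.5770,.2170,.0674],3.8)
C=cam('wrist');np.savez('w16.npz',K=C[0],d=C[1],p=C[2],R=C[3])
im=manip.grab_frame('wrist'); cv2.imwrite('pics/w16.png',im)
cv2.imwrite('pics/w16c.png',cv2.resize(im[130:310,170:390],None,fx=3.3,fy=3.3,interpolation=cv2.INTER_CUBIC))
E
```

```text
time: 22.78
tool_pos: [0.5758, 0.2167, 0.0918]
tool_rot: [-0.0, 0.683, 0.73, -0.0]
contact_force: [0.0, 0.3, -1.0]
gripper_width: 0.462
tcp [0.5758 0.2167 0.0918] yawY 3.8 z [-1.e-04 -0.e+00 -1.e+00] turn about tool z 0.0 (alt -180.0 ) shift x,y,z after turn 0.0002 0.0012 0.0244 j [ 0.24  0.15  1.75 -0.    1.24  0.17]
```

View pics/w16c.png

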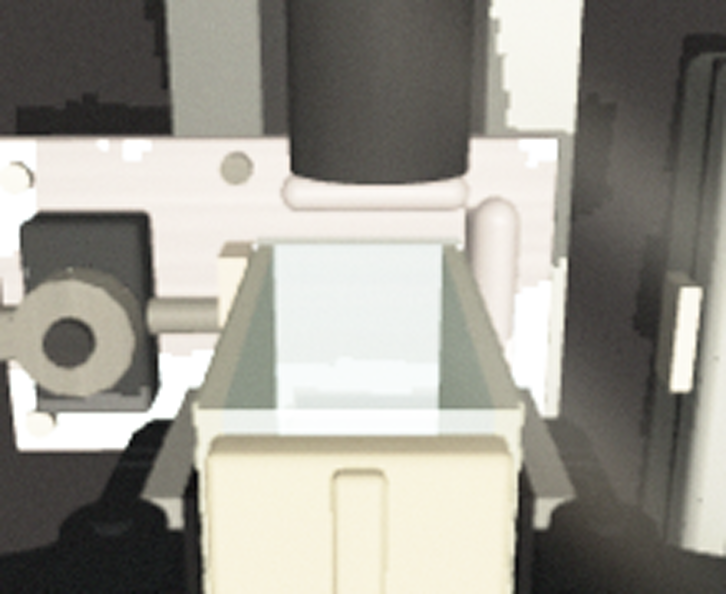

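Run:
```python
from h import *
C=ld('w16.npz'); g=lambda u,v,z:onz(C,(170+(u+.5)/3.3-.5,130+(v+.5)/3.3-.5),z)
a=np.radians(3.8);Ri=np.array([[np.cos(a),np.sin(a)],[-np.sin(a),np.cos(a)]])
sx=lambda P:(Ri@(P[:2]-[.5785,.2170])).round(4)
print('cell bottom +y edge',sx(g(255,242,.0504)),sx(g(462,242,.0504)))
print('pad inner',sx(g(250,250,.042)),'wall inner',sx(g(469,230,.044)), 'lip', sx(g(355,210,.038)),sx(g(355,175,.038)))
```

```text
cell bottom +y edge [-0.024   0.0205] [0.0171 0.0205]
pad inner [-0.026   0.0165] wall inner [0.0192 0.0213] lip [-0.0042  0.0241] [-0.0042  0.0315]
```

```bash
python3 -m creep '[[0,0,0,0,0,0.003,0],[0,0,0,0,0,0.003,0],[0,0,0,0,0,0.003,0],[0,0,0,0,0,0.003,0],[0,0,0,0,0,0,0],[0,0,0,0,0,0,0]]'; python3 -m creep '[[0,0,0,0,0,0.002,0],[0,0,0,0,0,0.002,0],[0,0,0,0,0,0.002,0],[0,0,0,0,0,0.002,0],[0,0,0,0,0,0,0],[0,0,0,0,0,0,0]]'
```

```text
time: 23.33
tool_pos: [0.5755, 0.2166, 0.0794]
tool_rot: [-0.0, 0.683, 0.73, -0.0]
contact_force: [-0.0, 1.2, -0.9]
gripper_width: 0.46
time: 23.83
tool_pos: [0.5756, 0.2167, 0.0716]
tool_rot: [-0.0, 0.683, 0.73, -0.0]
contact_force: [-0.3, -0.0, -1.8]
gripper_width: 0.465
```

```bash
python3 -m creep '[[0,0,0,0,0,0.001,0],[0,0,0,0,0,0.001,0],[0,0,0,0,0,0.001,0],[0,0,0,0,0,0,0],[0,0,0,0,0,0,0]]'; python3 -m creep '[[0,0,0,0,0,0.001,0],[0,0,0,0,0,0,0],[0,0,0,0,0,0,0]]'; python3 -m creep '[[0,0,0,0,0,0.001,0],[0,0,0,0,0,0,0],[0,0,0,0,0,0,0]]'
```

```text
time: 24.25
tool_pos: [0.5757, 0.2167, 0.0688]
tool_rot: [-0.0, 0.683, 0.73, -0.0]
contact_force: [-0.4, 0.6, -1.4]
gripper_width: 0.468
time: 24.5
tool_pos: [0.5757, 0.2167, 0.0678]
tool_rot: [-0.0, 0.683, 0.73, -0.0]
contact_force: [0.5, 0.4, -1.4]
gripper_width: 0.459
time: 24.75
tool_pos: [0.576, 0.2168, 0.0675]
tool_rot: [0.0, 0.683, 0.73, 0.0]
contact_force: [-1.8, -0.3, 1.1]
gripper_width: 0.46
```

```bash
python3 -m creep '[[0,0,0,0,0,0.0007,0],[0,0,0,0,0,0,0],[0,0,0,0,0,0,0]]'; python3 -m creep '[[0,0,0,0,0,-0.0007,0],[0,0,0,0,0,0,0.47],[0,0,0,0,0,0,0.5],[0,0,0,0,0,0,0.55],[0,0,0,0,0,0,0.62],[0,0,0,0,0,0,0.62],[0,0,0,0,0,0,0.62]]'
python3 - <<'E'
from h import *
im=manip.grab_frame('wrist'); cv2.imwrite('pics/w17.png',im)
E
```

```text
time: 25.0
tool_pos: [0.5761, 0.2168, 0.0675]
tool_rot: [0.0, 0.683, 0.73, 0.0]
contact_force: [-3.2, -1.6, 5.6]
gripper_width: 0.462
time: 25.58
tool_pos: [0.5758, 0.2167, 0.0668]
tool_rot: [-0.0, 0.683, 0.73, -0.0]
contact_force: [0.2, -0.1, -0.8]
gripper_width: 0.619
```

View pics/w17.png

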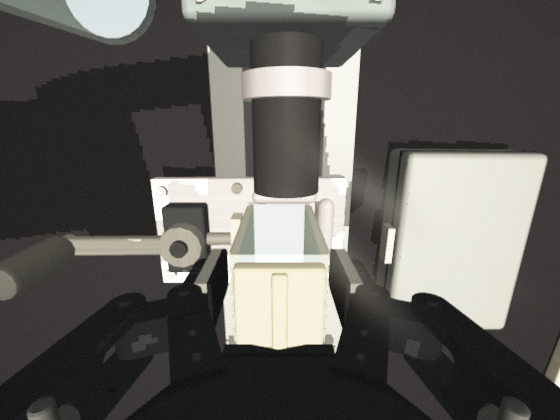

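```bash
python3 -m creep '[[0,0,0,0,0,-0.004,0.62],[0,0,0,0,0,-0.012,0.62],[0,0,0,0,0,-0.02,0.62],[0,0,0,0,0,-0.025,0.62],[0,0,0,0,0,-0.025,0.62],[0,0,0,0,0,-0.02,0.62],[0,0,0,0,0,-0.015,0.4],[0,0,0,0,0,-0.006,0],[0,0,0,0,0,0,0],[0,0,0,0,0,0,0]]'
python3 - <<'E'
from h import *
plan([.445,.240,.13],3.8)
C=cam('wrist');np.savez('w18.npz',K=C[0],d=C[1],p=C[2],R=C[3])
im=manip.grab_frame('wrist'); cv2.imwrite('pics/w18.png',im)
cv2.imwrite('pics/w18o.png',draw(im,C,seatM(.5787,.2172,3.8),0,2.5,(120,60),(280,230)))
E
```

```text
time: 26.47
tool_pos: [0.5757, 0.2167, 0.194]
tool_rot: [0.0, 0.683, 0.73, 0.0]
contact_force: [1.1, -0.0, -0.2]
gripper_width: 0.053
tcp [0.5757 0.2167 0.194 ] yawY 3.8 z [ 3.e-04  1.e-04 -1.e+00] turn about tool z 0.0 (alt -180.0 ) shift x,y,z after turn 0.0319 -0.1289 0.064 j [ 0.24  0.05  1.67 -0.    1.41  0.17]
```

View pics/w18o.png

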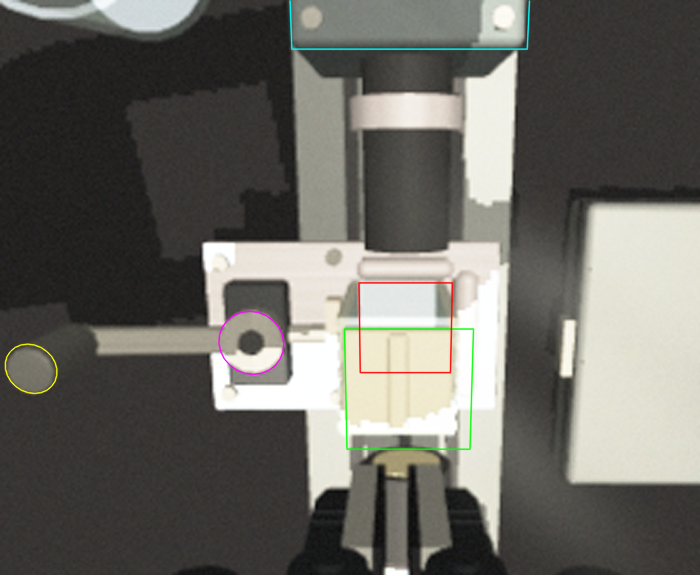

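```bash
python3 -m creep '[[0,0,0,0.004,-0.016,0,0],[0,0,0,0.007,-0.028,0,0],[0,0,0,0.007,-0.028,0,0],[0,0,0,0.007,-0.028,0,0],[0,0,0,0.007,-0.02,0.01,0],[0,0,0,0,-0.009,0.025,0],[0,0,0,0,0,0.03,0],[0,0,0,0,0,0.03,0],[0,0,0,0,0,0.02,0],[0,0,0,0,0,0.012,0],[0,0,0,0,0,0.006,0],[0,0,0,0,0,0,0],[0,0,0,0,0,0,0],[0,0,0,0,0,0,0]]'
python3 - <<'E'
from h import *
plan([.447,.2300,.060],3.8)
im=manip.grab_frame('wrist'); cv2.imwrite('pics/w19.png',im)
E
```

```text
time: 27.68
tool_pos: [0.4462, 0.2405, 0.0625]
tool_rot: [0.001, 0.683, 0.73, 0.001]
contact_force: [0.3, 0.1, -0.6]
gripper_width: 0.001
tcp [0.4462 0.2405 0.0625] yawY 3.8 z [ 2.5e-03  9.0e-04 -1.0e+00] turn about tool z -0.0 (alt 180.0 ) shift x,y,z after turn -0.0106 0.0001 0.0025 j [ 0.35 -0.06  2.02 -0.    1.18  0.28]
```

View pics/w19.png

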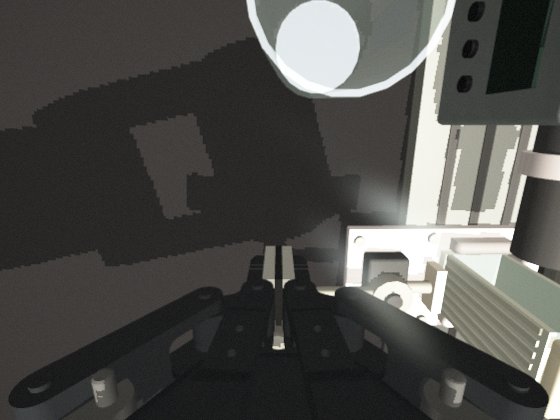

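```bash
python3 -m creep '[[0,0,0,-0.004,0,0.001,0],[0,0,0,-0.004,0,0.001,0],[0,0,0,-0.002,0,0,0],[0,0,0,0,0,0,0],[0,0,0,0,0,0,0]]'; python3 -m creep '[[0,0,0,-0.002,0,0,0],[0,0,0,-0.002,0,0,0],[0,0,0,0,0,0,0]]'
```

```text
time: 28.15
tool_pos: [0.4457, 0.2299, 0.059]
tool_rot: [0.0, 0.683, 0.73, 0.0]
contact_force: [-0.1, 0.3, 0.1]
gripper_width: -0.001
time: 28.4
tool_pos: [0.4458, 0.2261, 0.0589]
tool_rot: [-0.0, 0.683, 0.73, 0.0]
contact_force: [0.1, 1.3, 0.4]
gripper_width: 0.0
```

```bash
cat > lev.py <<'E'
from h import *
s=manip.state(); R_=q2R(s['tool_rot']); r=np.array(s['tool_pos'])-[.5168,.2131,.07]; print('r in tool',(R_.T@r).round(4),'lever turned deg',(np.degrees(np.arctan2(R_[1,1],R_[0,1]))-3.8).round(2),'F in tool',(R_.T@np.array(s['contact_force'])).round(1),'j',np.round(s['joint_pos'],2))
E
python3 -m creep '[[0,0,-2.5,-0.003,-0.0008,0,0],[0,0,-5,-0.0061,-0.0016,0,0],[0,0,-5,-0.0061,-0.0016,0,0],[0,0,-5,-0.0061,-0.0016,0,0],[0,0,0,0,0,0,0],[0,0,0,0,0,0,0]]'; python3 lev.py
```

```text
time: 28.9
tool_pos: [0.4442, 0.204, 0.0589]
tool_rot: [0.0, 0.565, 0.825, -0.0]
contact_force: [0.1, 0.1, -0.7]
gripper_width: 0.001
r in tool [ 0.0178 -0.071   0.0111] lever turned deg 17.35 F in tool [0.1 0.2 0.7] j [ 0.28 -0.1   2.07 -0.    1.17 -0.09]
```

```bash
python3 -m creep '[[0,0,-5,-0.0061,-0.0015,0,0],[0,0,-5,-0.0061,-0.0015,0,0],[0,0,-5,-0.0061,-0.0015,0,0],[0,0,-5,-0.0061,-0.0015,0,0],[0,0,-5,-0.0061,-0.0015,0,0],[0,0,-5,-0.0061,-0.0015,0,0]]'; python3 lev.py
python3 - <<'E'
from h import *
im=manip.grab_frame('top'); cv2.imwrite('pics/t20.png',cv2.resize(im[190:285,115:270],None,fx=5,fy=5,interpolation=cv2.INTER_CUBIC))
im=manip.grab_frame('scene'); cv2.imwrite('pics/s20.png',cv2.resize(im[195:285,280:440],None,fx=5,fy=5,interpolation=cv2.INTER_CUBIC))
E
```

```text
time: 29.4
tool_pos: [0.4569, 0.1697, 0.0589]
tool_rot: [-0.0, 0.33, 0.944, 0.0]
contact_force: [0.1, 2.6, 0.3]
gripper_width: 0.0
r in tool [ 0.0198 -0.0713  0.011 ] lever turned deg 47.64 F in tool [ 1.6  2.1 -0.3] j [ 0.2  -0.1   2.07  0.    1.17 -0.7 ]
```

View pics/t20.png

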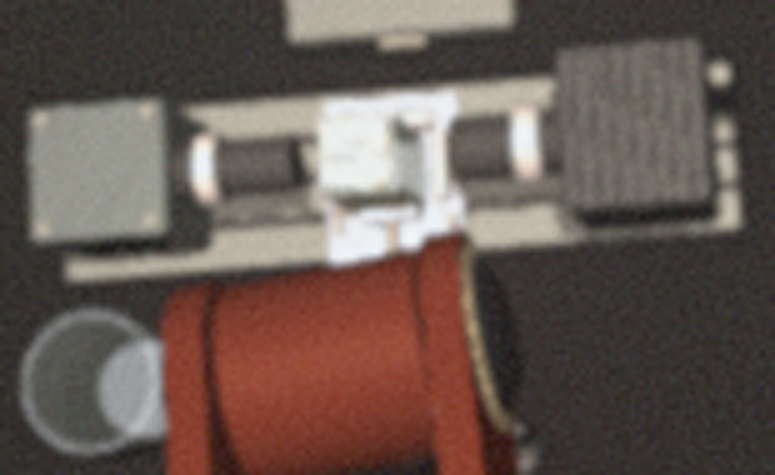

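View pics/s20.png

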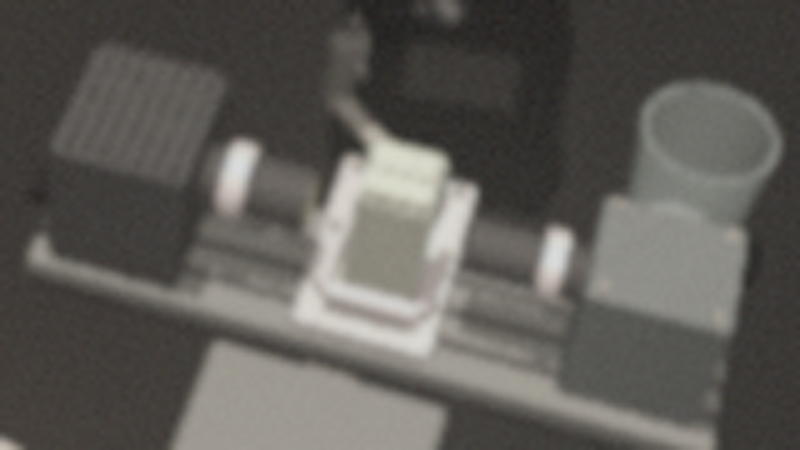

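```bash
python3 -m creep '[[0,0,-5,-0.0063,-0.0014,0,0],[0,0,-5,-0.0063,-0.0014,0,0],[0,0,-5,-0.0062,-0.0014,0,0],[0,0,-5,-0.0062,-0.0014,0,0],[0,0,-5,-0.0062,-0.0014,0,0],[0,0,0,0,0,0,0]]'; python3 lev.py
```

```text
time: 30.0
tool_pos: [0.481, 0.1481, 0.0588]
tool_rot: [-0.0, 0.12, 0.993, -0.0]
contact_force: [-0.1, -0.6, 0.1]
gripper_width: -0.002
r in tool [ 0.0192 -0.0717  0.0113] lever turned deg 72.37 F in tool [-0.  -0.6 -0.1] j [ 0.15 -0.06  2.03 -0.    1.17 -1.18]
```

```bash
python3 -m creep '[[0,0,-5,-0.0062,-0.0014,0,0],[0,0,-5,-0.0062,-0.0014,0,0],[0,0,-4,-0.0052,-0.001,0,0],[0,0,0,0,0,0,0]]'; python3 lev.py; python3 -m creep '[[0,0,-2,-0.003,-0.0006,0,0],[0,0,-2,-0.003,-0.0006,0,0],[0,0,0,0,0,0,0]]'; python3 lev.py
```

```text
time: 30.33
tool_pos: [0.4975, 0.1418, 0.0587]
tool_rot: [-0.0, -0.001, 1.0, -0.0]
contact_force: [-0.4, 0.3, 0.6]
gripper_width: -0.0
r in tool [ 0.0194 -0.0713  0.0113] lever turned deg 86.31 F in tool [ 0.4  0.3 -0.5] j [ 0.13 -0.03  2.   -0.    1.17 -1.44]
time: 30.58
tool_pos: [0.5026, 0.1408, 0.0585]
tool_rot: [-0.001, -0.036, 0.999, -0.0]
contact_force: [-3.3, -0.7, 0.3]
gripper_width: 0.0
r in tool [ 0.0193 -0.0711  0.0115] lever turned deg 90.28 F in tool [ 3.3 -0.4 -0.3] j [ 0.13 -0.02  1.99 -0.    1.17 -1.51]
```

```bash
python3 -m creep '[[0,0,0,-0.0015,0,0,0],[0,0,0,0,0,0,0]]'; python3 -m creep '[[0,0,0,-0.0015,0,0,0],[0,0,0,0,0,0,0]]';  python3 lev.py
```

```text
time: 30.75
tool_pos: [0.5027, 0.1408, 0.0585]
tool_rot: [-0.003, -0.036, 0.999, -0.0]
contact_force: [-8.7, -2.4, 6.7]
gripper_width: -0.002
time: 30.92
tool_pos: [0.5028, 0.1408, 0.0584]
tool_rot: [-0.005, -0.036, 0.999, -0.001]
contact_force: [-14.3, -2.2, 9.2]
gripper_width: -0.002
r in tool [ 0.019  -0.0711  0.0118] lever turned deg 90.3 F in tool [14.5 -1.2 -9.1] j [ 0.13 -0.01  1.98 -0.    1.18 -1.51]
```

```bash
python3 -m creep '[[0,0,0,0.004,0,0,0],[0,0,0,0.006,0,0,0],[0,0,0,0.008,0,0,0],[0,0,0,0.008,0,-0.004,0],[0,0,0,0,0,-0.02,0],[0,0,0,0,0,-0.035,0],[0,0,0,0,0,-0.035,0],[0,0,0,0,0,-0.035,0],[0,0,0,0,0,-0.02,0],[0,0,0,0,0,0,0],[0,0,0,0,0,0,0]]'
python3 - <<'E'
from h import *
C=cam('wrist');np.savez('w21.npz',K=C[0],d=C[1],p=C[2],R=C[3])
im=manip.grab_frame('wrist'); cv2.imwrite('pics/w21.png',im)
cv2.imwrite('pics/w21o.png',draw(im,C,seatM(.5787,.2172,3.8),np.pi/2,2,(120,80),(330,240)))
im=manip.grab_frame('scene'); cv2.imwrite('pics/s21.png',im)
E
```

```text
time: 31.83
tool_pos: [0.4812, 0.1392, 0.2097]
tool_rot: [0.002, -0.037, 0.999, 0.0]
contact_force: [-0.3, -0.1, -0.2]
gripper_width: -0.003
```

View pics/w21.png

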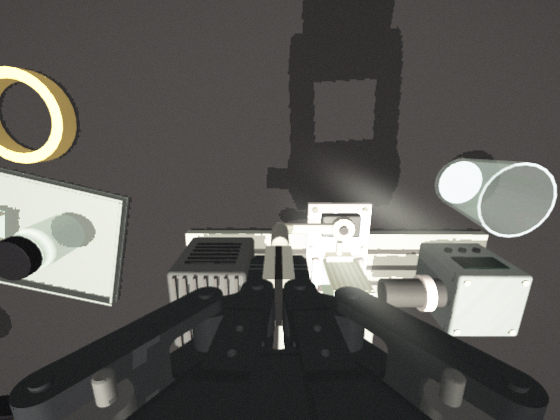

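View pics/w21o.png

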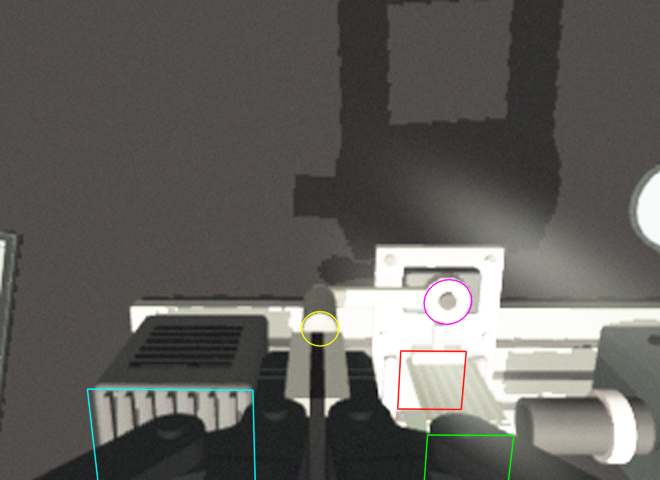

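View pics/s21.png

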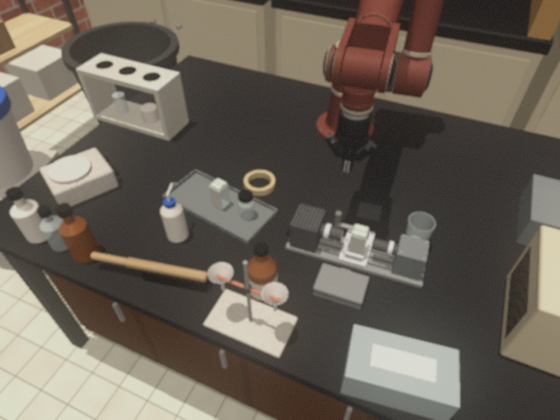

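```bash
python3 -m creep '[[0,0,0,0.01,0.01,0,0],[0,0,0,0.02,0.02,0,0],[0,0,0,0.02,0.02,0,0],[0,0,0,0.01,0.01,0,0],[0,0,0,0,0,0,0],[0,0,0,0,0,0,0]]'
python3 - <<'E'
from h import *
C=cam('wrist')
im=manip.grab_frame('wrist'); cv2.imwrite('pics/w22.png',im)
cv2.imwrite('pics/w22o.png',draw(im,C,seatM(.5787,.2172,3.8),np.pi/2,3,(150,150),(240,160)))
im=manip.grab_frame('top'); cv2.imwrite('pics/t22.png',cv2.resize(im[150:290,110:420],None,fx=2.5,fy=2.5,interpolation=cv2.INTER_CUBIC))
cv2.imwrite('pics/t22o.png',draw(im,cam('top'),seatM(.5785,.2160,3.8),np.pi/2,5,(115,190),(155,95)))
E
```

```text
time: 32.43
tool_pos: [0.4148, 0.1947, 0.2064]
tool_rot: [-0.001, -0.038, 0.999, -0.0]
contact_force: [0.4, -0.5, -0.1]
gripper_width: 0.005
```

View pics/w22o.png

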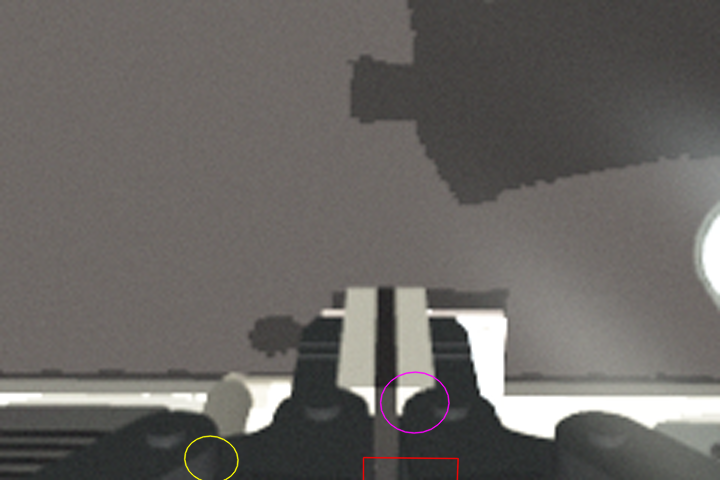

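View pics/t22.png

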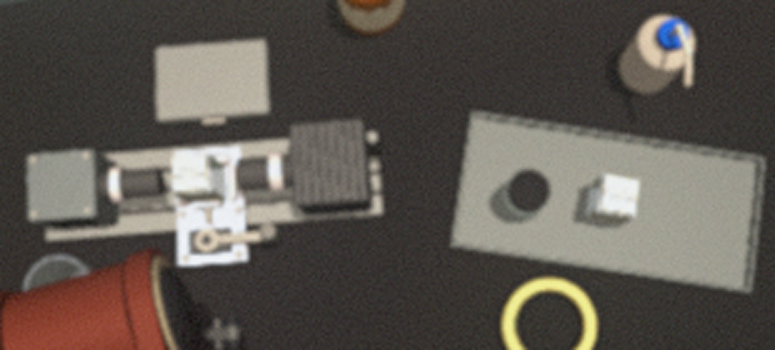

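View pics/t22o.png

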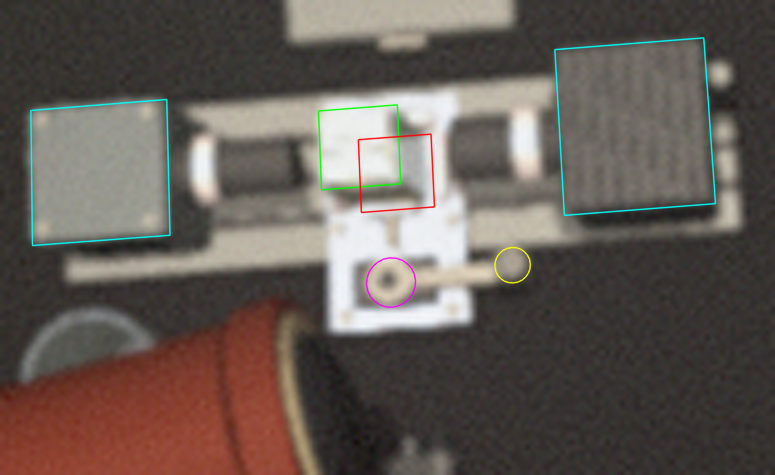

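Run:
```python
from plant import manip
print(manip.job_done(), manip.state()['time'])
```

```text
the job is handed in; nothing more can be done
the job is handed in; nothing more can be done
```

The job is handed in: the blank is out on the tray, the sample is in the holder, and the lever is at its stop. The clock read 32.4 s at the last move.

- **Blank:** it stands upright in the free spot between the jar and the place where the sample stood.
- **Sample:** I held it by its ribbed sides and lowered it until it touched the stage at the expected height (tool tip at 67.5 mm, 67.4 mm expected).
- **Lever:** I pushed it until it stopped moving. The push force climbed to about 15 N while the lever stayed put, at roughly 90°.

**Last checks:**
- The overhead picture shows the knob where a locked lever should be. It also shows the sample's lid square over the seat, with the clear faces to the lamp and detector.
- The blank is upright, and the bystanders I could see are where they were. The arm covered part of the beaker in that last picture; it was standing in the scene-camera picture just before.
- My last wrist-camera picture was no use for checking the lever, because the fingers blocked the view.

**One disagreement with the description:** the blank was not standing with its clear faces to the lamp and detector. Three camera views showed its ribbed faces turned that way. I therefore gripped it along the light path, high up just above the tubes, so as to hold only the ribbed sides.

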